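# Stack the cold reagents and the bead clean-up plate on their docks

## Task

Get the bench ready for a sequencing run: on the blue dock stack the bare-metal cold block, then the yellow reagent tray, then the green lid; on the orange dock stack the grey magnet block with copper dots, then the white sample plate, every piece seated fully down in the one below. Keep the reagent tray and the sample plate level, as they are filled, and do not shift or knock over the amber bottle or the blue tube rack.

Things in the scene. Friction and masses are not known exactly. Their poses are not given: they have to be found in the camera images.
- cold_dock: Blue-framed dock with a grey floor, for the cold stack. 98 (x) x 68 (y) x 11 mm, fixed; origin: centre of underside, z up; works either way round. Recess 74 x 44 mm, floor at 6 mm height, rim 5 mm high, 12 mm wide: takes a block's foot, the block's underside then at 6 mm
- clean_dock: Orange-framed dock with a grey floor, for the clean-up stack. 98 (x) x 68 (y) x 11 mm, fixed; origin: centre of underside, z up; works either way round. Recess 74 x 44 mm, floor at 6 mm height, rim 5 mm high, 12 mm wide: takes a block's foot, the block's underside then at 6 mm
- cold_block: Bare shiny metal block (no paint) with eight (4 x 2) black round pits in its top, about 0.3 kg; 80 (x) x 50 (y) x 31 mm, loose; origin: centre of underside, z up; half-turn symmetric. Foot 68 x 38 mm, 6 mm high (lowest 3 mm 64 x 34); straight-sided body above, grip across the 50 mm. Top: 5 mm high, 3 mm thick rim round a 74 x 44 mm recess, floor at 26 mm: the next piece's foot goes in, its underside at 26 mm
- magnet_block: Grey block with a black recess floor that shows six (3 x 2) copper-coloured dots, about 0.28 kg; 80 (x) x 50 (y) x 31 mm, loose; origin: centre of underside, z up; half-turn symmetric. Foot 68 x 38 mm, 6 mm high (lowest 3 mm 64 x 34); straight-sided body above, grip across the 50 mm. Top: 5 mm high, 3 mm thick rim round a 74 x 44 mm recess, floor at 26 mm: the next piece's foot goes in, its underside at 26 mm
- reagent_tray: Yellow tray with four red round wells in one row, about 0.08 kg; 80 (x) x 50 (y) x 31 mm, loose; origin: centre of underside, z up; half-turn symmetric. Foot 68 x 38 mm, 6 mm high (lowest 3 mm 64 x 34); straight-sided body above, grip across the 50 mm. Top: 5 mm high, 3 mm thick rim round a 74 x 44 mm recess, floor at 26 mm: the next piece's foot goes in, its underside at 26 mm
- sample_plate: White plate with many (7 x 4) tiny blue wells, about 0.06 kg; 80 (x) x 50 (y) x 31 mm, loose; origin: centre of underside, z up; half-turn symmetric. Foot 68 x 38 mm, 6 mm high (lowest 3 mm 64 x 34); straight-sided body above, grip across the 50 mm. Top: 5 mm high, 3 mm thick rim round a 74 x 44 mm recess, floor at 26 mm: the next piece's foot goes in, its underside at 26 mm
- lid: Green lid with white grip bar, 0.05 kg, 80 (x) x 50 (y) x 36 mm, loose; origin: centre of underside, z up; half-turn symmetric. Foot 68 x 38 mm, 6 mm high (lowest 3 mm 64 x 34), plate from 6 to 12 mm height, then the centred bar, 50 mm along x, 16 mm wide, up to 36 mm height: grip it across its 16 mm
- amber_bottle: Bystander: closed amber glass bottle with a black cap, diameter 48 mm, 85 mm high, standing; origin at the centre of its underside. Leave it where it is
- tube_rack: Bystander: blue tube rack 110 (x) x 55 (y) mm with eight white-capped tubes, 58 mm high in all; origin at the centre of its underside. Leave it where it is

How it is judged:
By the outcome, as a careful person would: the job done as asked, in the order asked, and still so for the second after the job is handed in, with the robot touching nothing.
It also fails if it takes over 144 s, if anything falls off the work surface, if the arm or the gripper's body presses on something with over 40 N, if the wrist force passes 120 N, or if a joint passes its speed limit or range.

## Robot

A 6-joint arm with a two-finger parallel gripper is mounted at the origin on the work surface. World frame = base frame: x ahead of the robot, y to its left, z up, the work surface at z = 0. Lengths are in m, angles in rad, forces in N, time in s.
With the tool pointing down it reaches from about 0.35 to 0.85 m from the base axis. Payload 8.1 kg.
Tool frame: the origin (TCP) lies at the very end of the fingers, on their centre line; the grasp point (between the pads) lies robot.grip_depth behind it (robot.grip_depth is the distance from the TCP to the grasp point, in m); y points along the fingers, z is the direction in which the jaws open and shut, and the axes are right-handed (so a half turn about y gives the same grasp; the last joint's range is limited). The gripper opens to 85 mm and grips with 20 to 120 N. Pads are 22 mm wide; open, the fingers measure 114 mm over their backs; the gripper's body (76 mm by 85 mm) begins 54 mm behind the grasp point. The pads swing forward as they close: fully open they stand 13 mm farther back than shut.
Start: joints at [1.109, 0.13, 1.488, -0, 1.523, -0.085], TCP at [0.221, 0.558, 0.197] pointing down, gripper open.
Joint ranges: [-2.96, 2.96], [-0.89, 2.26], [0.02, 2.5], [-1.34, 4.48], [0, 2.73], [-2.66, 2.66]. Speed limits (rad/s): [2.39, 2.39, 2.79, 3.14, 3.14, 3.14].

## Interface

Orientations are given as a unit quaternion [x, y, z, w].
In Python, from cell import robot gives the robot as it stands. The module is installed in compiled form; this text tells all that it offers.
- The arm moves only by the shell command python3 -m jog 'ROWS'. ROWS is JSON, a list of rows, each a list of 5 numbers: the shift along the tool's x, y, z in mm, then the turn about the tool's y in rad, then the closure, from 0 (fully open) to 1 (shut). A call has exactly 5 rows; each row shifts and turns the pose as measured when the row begins, along the tool's axes as they then stand; what a row does not reach is not made up. A row lasts 1/10 s, in which the tool goes at most 50 mm and 8.59 degrees, less where a joint would pass 70% of its speed; a pose out of reach is approached as far as the arm can. A call is refused whole if a number of a shift passes 50 or a number of a turn 0.15, either way. A call with a gripper value outside its range is refused whole. The fingers move at their own pace and stop on an object; the grip force is fixed at half the most. Time passes only in rows, so rows that do not move let the fingers close, or fill a call up. It gives the time, the measured TCP pose, the force and the opening at its end, in the units of the state.
- robot.read_state(): the state, without advancing time (a new reading comes with each control period).
- robot.camera(name): name is "side" or "top" or "wrist"; returns a dict with "pixels" (480x640x3 uint8, red, green, blue), "fovy" (degrees; the focal length in pixels is half the picture's height over the tangent of half this angle, whatever the lens; pixels are square), "cx", "cy" (the principal point, pixels), "world_to_cam" (4x4, takes a point from world to camera coordinates). Camera axes: x right, y down, z forward; pixel columns grow to the right and rows downward; lengths in m; the calibration is good to about 2 mm. A picture is of the moment at which its call begins. There is no depth.
- robot.sign_off(): hands the job in, once; it reports no verdict.
The state is a dict: "t": time; "joint_positions": joint angles; "qvel": joint speeds; "joint_torque": joint torques, N m; "tool_pos": TCP position; "eef_rot": TCP orientation; "contact_force": force on the tool from outside, world axes, zero at the start; "ft_torque": the same for the moment, N m; "grip_width": finger opening in m.
Only numpy, scipy, OpenCV 4.12 (cv2) and the standard library are available. Lean on these libraries where they do the work, as an engineer would, in place of code of your own. Each camera call takes 0.05 s, during which the arm holds its last target. There are 200 camera calls.

## Working session

There is one attempt and no reset: what is moved stays moved. The work goes in short steps, Python scripts to look and compute and a shell command to move; the robot and the scene stay as the last step left them, time stands still between calls to the robot, and variables do not carry over. Pictures are saved under pics/ and viewed, about 12 in all and at most 16, crops included, and the job is handed in when it is done.

```bash
mkdir -p pics; cat > h.py <<'E'
import numpy as np, cv2
from cell import robot
def snap(name,out):
    c=robot.camera(name); cv2.imwrite(f'pics/{out}.png',cv2.cvtColor(c['pixels'],cv2.COLOR_RGB2BGR))
    np.savez(f'pics/{out}.npz',**{k:v for k,v in c.items()}); return c
def load(out): return dict(np.load(f'pics/{out}.npz'))
def cam(c):
    f=240/np.tan(np.radians(float(c['fovy']))/2); return f,float(c['cx']),float(c['cy']),np.array(c['world_to_cam'])
def p2w(c,u,v,z):
    f,cx,cy,T=cam(c); R,t=T[:3,:3],T[:3,3]; o=-R.T@t; d=R.T@np.array([(u-cx)/f,(v-cy)/f,1]); return o+d*(z-o[2])/d[2]
def w2p(c,p):
    f,cx,cy,T=cam(c); q=T[:3,:3]@np.array(p)+T[:3,3]; return np.array([cx+f*q[0]/q[2],cy+f*q[1]/q[2]])
E
python3 - <<'E'
from h import *
for n in ('top','side','wrist'):
    c=snap(n,n+'0'); print(n,{k:v for k,v in c.items() if k!='pixels'})
print(robot.read_state(),robot.grip_depth)
E
```

```text
top {'fovy': 50.687395511108605, 'cx': 324.4773787871448, 'cy': 241.90959523755004, 'world_to_cam': array([[-2.61239716e-02, -9.99640476e-01, -6.03796217e-03,
        -4.06607855e-02],
       [-9.82272698e-01,  2.67907389e-02, -1.85533296e-01,
         6.21961005e-01],
       [ 1.85628354e-01,  1.08405885e-03, -9.82619427e-01,
         1.12820757e+00],
       [ 0.00000000e+00,  0.00000000e+00,  0.00000000e+00,
         1.00000000e+00]])}
side {'fovy': 47.14703392495306, 'cx': 317.51968914467443, 'cy': 238.79583275579154, 'world_to_cam': array([[ 0.97329236, -0.22956542, -0.00130238, -0.59490205],
       [-0.12904679, -0.54241227, -0.83014207,  0.08234502],
       [ 0.18986549,  0.80813901, -0.5575504 ,  1.09523944],
       [ 0.        ,  0.        ,  0.        ,  1.        ]])}
wrist {'fovy': 65.88057516449521, 'cx': 322.08945096040657, 'cy': 229.49143201307683, 'world_to_cam': array([[ 0.36814987,  0.9297648 , -0.00175851, -0.59937291],
       [ 0.88842073, -0.35122027,  0.29555529, -0.03858316],
       [ 0.27417927, -0.11037094, -0.95532402,  0.37897592],
       [ 0.        ,  0.        ,  0.        ,  1.        ]])}
{'t': 0.15, 'joint_positions': array([ 1.10859303e+00,  1.31009029e-01,  1.48904384e+00,  1.16549989e-05,
        1.52297590e+00, -8.53964581e-02]), 'qvel': array([ 5.23701696e-04, -2.52138248e-03, -3.08369486e-03,  8.35144016e-05,
       -2.71752539e-04, -7.04431095e-05]), 'joint_torque': array([-7.96693416e-05, -5.70069730e+01, -5.01154518e+01, -2.77484569e-04,
        9.84734448e-03,  6.06888193e-05]), 'tool_pos': array([0.2205346 , 0.55749531, 0.1959646 ]), 'eef_rot': array([ 0.69508168, -0.13257601,  0.13229351, -0.69410625]), 'contact_force': array([-1.13867003, -0.55794399,  0.08609659]), 'ft_torque': array([-0.02344535,  0.02761992, -0.00995032]), 'grip_width': 0.08537975634391803} 0.0187
```

View pics/top0.png

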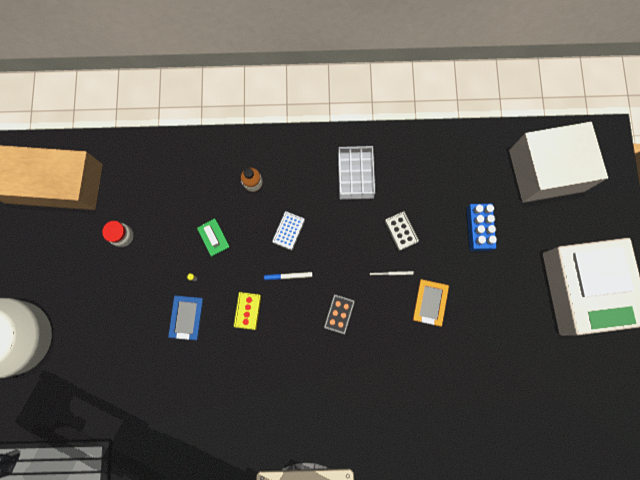

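View pics/side0.png

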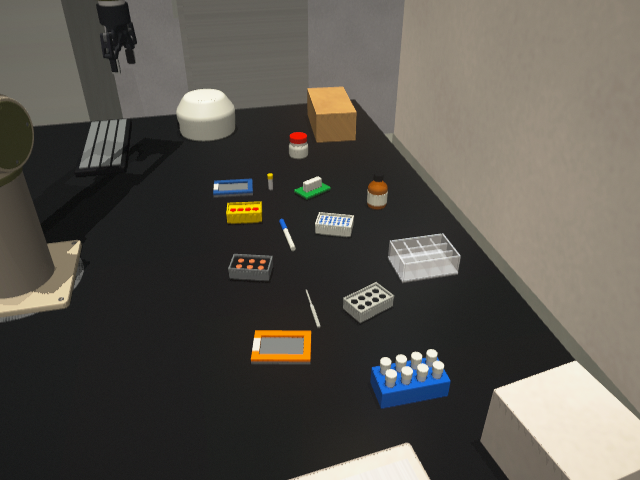

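```bash
python3 - <<'E'
import cv2,numpy as np
t=cv2.imread('pics/top0.png')
a=cv2.resize(t[195:345,160:320],None,fx=5,fy=5,interpolation=cv2.INTER_CUBIC)[:, :800]
b=cv2.resize(t[195:345,310:460],None,fx=4,fy=4,interpolation=cv2.INTER_CUBIC)
cv2.imwrite('pics/ca.png',cv2.resize(t[195:345,160:330],None,fx=4,fy=4,interpolation=cv2.INTER_CUBIC)); cv2.imwrite('pics/cb.png',b)
E
```

```text
(no output)
```

View pics/ca.png

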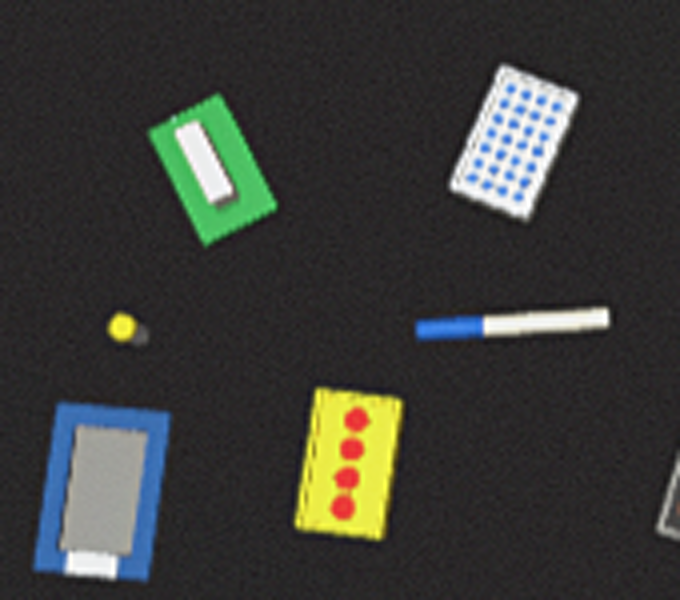

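View pics/cb.png

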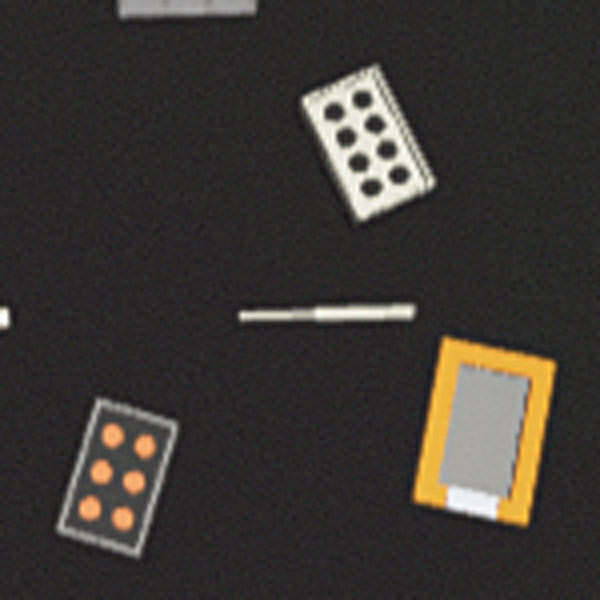

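```bash
cat > fit.py <<'E'
from h import *
from scipy.optimize import minimize
def box(a,b,z0,z1): return np.array([[s*a/2,t*b/2,z] for s in(-1,1) for t in(-1,1) for z in(z0,z1)])/1000
M=dict(block=np.vstack([box(80,50,6,31),box(68,38,3,6),box(64,34,0,3)]),dock=box(98,68,0,11),
 lid=np.vstack([box(80,50,6,12),box(68,38,3,6),box(64,34,0,3),box(50,16,12,36)]))
def place(m,p,z0=0):
    c,s=np.cos(p[2]),np.sin(p[2]); return m@np.array([[c,s,0],[-s,c,0],[0,0,1]])+[p[0],p[1],z0]
def hull(c,P,S=8):
    q=np.array([w2p(c,x) for x in P]); return cv2.convexHull(((q+.5)*S).astype(np.float32))
def fit(c,win,kind,thr=55,yaw0=None,z0=0):
    u0,v0,u1,v1=win; im=c['pixels'][v0:v1,u0:u1].max(2); m=(im>thr).astype(np.uint8)
    n,l,st,_=cv2.connectedComponentsWithStats(m,connectivity=8); k=1+st[1:,4].argmax()
    ys,xs=np.nonzero(l==k); pts=np.array([[x+u0+a,y+v0+b] for x,y in zip(xs,ys) for a in(.05,.95) for b in(.05,.95)])
    H=cv2.convexHull((pts*8).astype(np.float32)); r=cv2.minAreaRect(H); ctr=np.array(r[0])/8-.5
    zz=M[kind][:,2].max()+z0; w=p2w(c,*ctr,zz)
    bp=cv2.boxPoints(r)/8-.5; e=[bp[1]-bp[0],bp[2]-bp[1]]; e=max(e,key=np.linalg.norm)
    d=p2w(c,*(ctr+e/2),zz)-p2w(c,*(ctr-e/2),zz); y=np.arctan2(d[1],d[0])
    A=cv2.contourArea(H)
    def cost(p):
        h=hull(c,place(M[kind],p*[1e-2,1e-2,.1],z0)); i,_=cv2.intersectConvexConvex(h,H); return 1-i/(A+cv2.contourArea(h)-i)
    s=minimize(cost,[w[0]*100,w[1]*100,y*10],method='Nelder-Mead',options=dict(initial_simplex=[[w[0]*100+a,w[1]*100+b,y*10+g] for a,b,g in((0,0,0),(.8,0,0),(0,.8,0),(0,0,1))],xatol=1e-3,fatol=1e-5))
    p=s.x*[1e-2,1e-2,.1]; p[2]=(p[2]+np.pi/2)%np.pi-np.pi/2; return p,1-s.fun
E
python3 - <<'E'
from fit import *
c=load('top0')
W=dict(cold_dock=((160,287,210,347),'dock'),clean_dock=((406,272,456,334),'dock'),cold_block=((378,204,426,256),'block'),magnet=((318,288,362,340),'block'),tray=((228,285,268,336),'block'),plate=((266,204,312,255),'block'),lid=((190,212,236,262),'lid'))
for k,(w,kind) in W.items(): p,i=fit(c,w,kind); print(k,p.round(4),np.degrees(p[2]).round(1),'iou',round(i,3))
for n,u,v,z in(('vial',191,277,.03),('bottle',250,173,.085)): print(n,p2w(c,u,v,z).round(3))
from scipy.spatial.transform import Rotation as R
print(R.from_quat(robot.read_state()['eef_rot']).as_matrix().round(3))
E
```

```text
cold_dock [ 0.4555  0.2795 -0.1073] -6.1 iou 0.902
clean_dock [ 0.4755 -0.3079 -0.26  ] -14.9 iou 0.873
cold_block [ 0.6505 -0.2447  0.3632] 20.8 iou 0.881
magnet [ 0.4526 -0.0871 -0.3292] -18.9 iou 0.844
tray [ 0.4666  0.1304 -0.0987] -5.7 iou 0.857
plate [ 0.6583  0.0303 -0.4395] -25.2 iou 0.857
lid [0.6495 0.216  0.4395] 25.2 iou 0.865
vial [0.55  0.261 0.03 ]
bottle [0.785 0.113 0.085]
[[ 0.93  -0.001  0.368]
 [-0.368 -0.001  0.93 ]
 [-0.    -1.    -0.001]]
```

```bash
python3 - <<'E'
from fit import *
c=load('top0')
im=cv2.resize(c['pixels'][195:345,160:460],None,fx=2.66,fy=2.66,interpolation=cv2.INTER_CUBIC)[:,:,::-1].copy()
for p,k in(([.4555,.2795,-.1073],'dock'),([.4755,-.3079,-.26],'dock'),([.6505,-.2447,.3632],'block'),([.4526,-.0871,-.3292],'block'),([.4666,.1304,-.0987],'block'),([.6583,.0303,-.4395],'block'),([.6495,.216,.4395],'lid')):
    h=hull(c,place(M[k],p),1)-[160,195]; cv2.polylines(im,[(h*2.66).astype(np.int32)],True,(255,0,255),1)
cv2.imwrite('pics/ov.png',im); print(im.shape)
E
```

```text
(399, 798, 3)
```

View pics/ov.png

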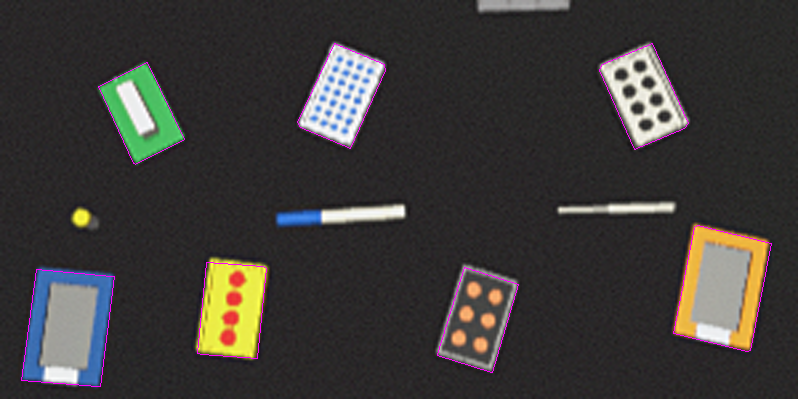

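```bash
cat > d.py <<'E'
import sys; from h import *
from scipy.spatial.transform import Rotation as R
def delta(x,y,z,yaw):
    s=robot.read_state(); A=R.from_quat(s['eef_rot']).as_matrix(); a=np.degrees(np.arctan2(A[1,2],A[0,2]))
    t=-np.radians((yaw-a+90)%180-90); B=A@R.from_rotvec([0,t,0]).as_matrix()
    d=(np.array([x,y,z])-s['tool_pos'])*1000
    print('t %.1f pos %s jaw %.1f w %.1f F %s down %s'%(s['t'],(s['tool_pos']*1e3).round(1),a,s['grip_width']*1e3,s['contact_force'].round(1),A[:,1].round(3)))
    print(' turn %.3f; shift after turn %s; shift now %s; rows %.1f'%(t,(B.T@d).round(1),(A.T@d).round(1),np.linalg.norm(d)/50))
if __name__=='__main__': delta(*map(float,sys.argv[1:5]))
E
python3 d.py .4526 -.0871 .15 71.1; python3 d.py .4526 -.0871 .15 68.4
```

```text
t 0.1 pos [220.5 557.5 196. ] jaw 68.4 w 85.4 F [-1.1 -0.6  0.1] down [-0.001 -0.001 -1.   ]
 turn -0.047; shift after turn [ 428.4   46.6 -534.6]; shift now [ 453.    46.6 -513.9]; rows 13.7
t 0.1 pos [220.5 557.5 196. ] jaw 68.4 w 85.4 F [-1.1 -0.6  0.1] down [-0.001 -0.001 -1.   ]
 turn 0.000; shift after turn [ 453.1   46.6 -513.8]; shift now [ 453.    46.6 -513.9]; rows 13.7
```

```bash
python3 -m jog '[[0,0,0,-0.047,0],[31,3,-38.5,0,0],[31,3,-38.5,0,0],[31,3,-38.5,0,0],[31,3,-38.5,0,0]]'; python3 d.py .4526 -.0871 .15 71.1
```

```text
t: 0.65
tool_pos: [0.2864, 0.3708, 0.1795]
eef_rot: [0.7, -0.114, 0.111, -0.696]
contact_force: [1.9, 0.2, 0.8]
grip_width: 0.0855
t 0.7 pos [286.4 370.8 179.5] jaw 71.7 w 85.5 F [1.9 0.2 0.8] down [-0.005 -0.006 -1.   ]
 turn 0.010; shift after turn [ 305.7   31.3 -379.2]; shift now [ 301.8   31.3 -382.2]; rows 9.8
```

```bash
python3 -m jog '[[30,3,-38,0.01,0],[30,3,-38,0,0],[30,3,-38,0,0],[30,3,-38,0,0],[30,3,-38,0,0]]' >/dev/null; python3 -m jog '[[30,3,-38,0,0],[30,3,-38,0,0],[30,3,-38,0,0],[30,3,-38,0,0],[10,0,-13,0,0]]' ; python3 d.py .4526 -.0871 .15 71.1; python3 -c "
from h import *
snap('wrist','w1');snap('top','t1')"
```

```text
t: 1.65
tool_pos: [0.4375, -0.074, 0.1523]
eef_rot: [0.7, -0.116, 0.116, -0.695]
contact_force: [0.2, 1.6, -0.1]
grip_width: 0.0854
t 1.6 pos [437.5 -74.  152.3] jaw 71.1 w 85.4 F [ 0.2  1.6 -0.1] down [-0.001 -0.007 -1.   ]
 turn -0.001; shift after turn [18.5  2.4 -7.5]; shift now [18.5  2.4 -7.5]; rows 0.4
```

View pics/w1.png

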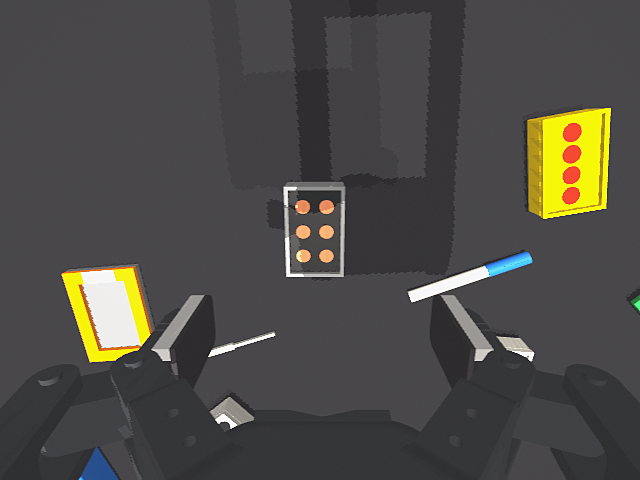

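```bash
cat > cor.py <<'E'
from h import *
import sys
def cor(out,z,*P):
    c=load(out); w=np.array([p2w(c,u,v,z)[:2] for u,v in P]); e=np.roll(w,-1,0)-w
    L=np.linalg.norm(e,axis=1)*1000; k=0 if L[0]+L[2]>L[1]+L[3] else 1
    d=e[k]-e[k+2]; a=np.degrees(np.arctan2(d[1],d[0])); a=(a+90)%180-90
    print(out,'ctr',w.mean(0).round(4),'sides',L.round(1),'yaw',a.round(1),'jaw',(a+90).round(1))
E
python3 - <<'E'
from cor import *
from fit import fit
cor('w1',.031,(284.5,187),(344,186.5),(344,276),(286.5,277))
c=load('w1'); g=c['pixels'].max(2)
print(g[140,200:640:40])
E
```

```text
w1 ctr [ 0.455  -0.0871] sides [48.4 79.2 50.4 79.9] yaw -18.7 jaw 71.3
[ 74  68  69  48  68  75  54  75  75 247 255]
```

```bash
python3 -m jog '[[19,10,-7.5,0,0],[0,40,0,0,0],[0,40,0,0,0],[0,25,0,0,0],[0,0,0,0,0]]' ; python3 d.py .4545 -.0871 .004 71.3
```

```text
t: 2.25
tool_pos: [0.4538, -0.0836, 0.0355]
eef_rot: [0.699, -0.116, 0.117, -0.696]
contact_force: [-0.9, -0.3, -0.3]
grip_width: 0.0858
t 2.2 pos [453.8 -83.6  35.5] jaw 71.0 w 85.8 F [-0.9 -0.3 -0.3] down [ 0.002 -0.005 -1.   ]
 turn -0.004; shift after turn [ 1.7 31.5 -3. ]; shift now [ 1.7 31.5 -3. ]; rows 0.6
```

```bash
python3 -m jog '[[1.7,16,-3,0,0],[0,15.5,0,0,0],[0,0,0,0,0.5],[0,0,0,0,1],[0,0,0,0,1]]' ;python3 -m jog '[[0,0,0,0,1],[0,0,0,0,1],[0,-15,0,0,1],[0,-25,0,0,1],[0,0,0,0,1]]' ; python3 d.py .4755 -.3079 .05 75.1;  python3 -c "
from h import *
snap('wrist','w2')"
```

```text
t: 2.75
tool_pos: [0.457, -0.0842, 0.0092]
eef_rot: [0.699, -0.113, 0.117, -0.696]
contact_force: [-0.3, -0.1, -0.9]
grip_width: 0.0436
t: 3.25
tool_pos: [0.4588, -0.0843, 0.054]
eef_rot: [0.699, -0.111, 0.119, -0.696]
contact_force: [0.6, -0.5, 0.9]
grip_width: -0.0
t 3.2 pos [458.8 -84.3  54. ] jaw 71.3 w -0.0 F [ 0.6 -0.5  0.9] down [ 0.01  -0.006 -1.   ]
 turn -0.067; shift after turn [  73.6    5.6 -211.8]; shift now [  87.6    5.6 -206.4]; rows 4.5
```

View pics/w2.png

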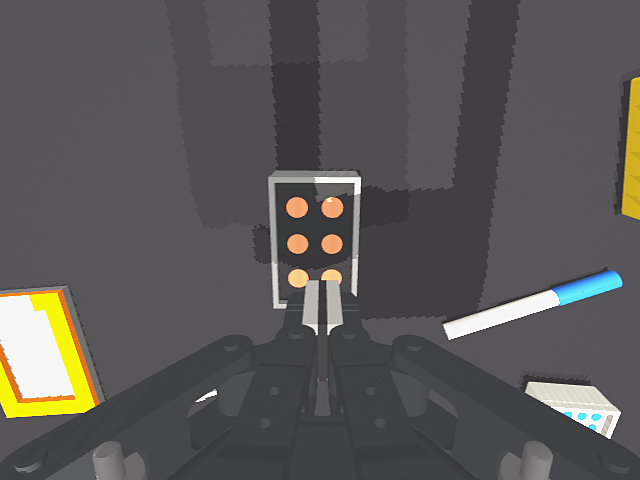

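```bash
python3 - <<'E'
from cor import *
c=load('w2'); s=robot.read_state(); print(w2p(c,s['tool_pos']), w2p(c,[.4545,-.0871,.031]))
print(p2w(c,323,290,.0535))
cor('w2',.031,(269,177),(361,177),(357.5,307),(273.5,307))
print(np.linalg.inv(c['world_to_cam'])[:3,3], np.linalg.inv(load('w1')['world_to_cam'])[:3,3])
E
```

```text
[321.48490423 263.7678072 ] [314.72152817 245.96078981]
[ 0.47154668 -0.08785495  0.0535    ]
w2 ctr [ 0.4545 -0.0868] sides [49.6 78.9 50.8 79. ] yaw -18.9 jaw 71.1
[ 0.38610537 -0.05882949  0.22967992] [ 0.36689427 -0.04815233  0.32876339]
```

```bash
python3 - <<'E'
from h import *
c=snap('side','s2'); t=snap('top','t2'); s=robot.read_state()
for n,k in(('side',c),('top',t)): print(n,'tcp',w2p(k,s['tool_pos']).round(1))
w=load('w2')
for z in np.arange(.05,.1,.01): print(z,w2p(w,[s['tool_pos'][0]-.0104,s['tool_pos'][1]+.0037,z]).round(1))
a=cv2.resize(c['pixels'][180:300,190:310],None,fx=5,fy=5,interpolation=cv2.INTER_CUBIC)
cv2.imwrite('pics/s2c.png',a[:,:,::-1])
E
```

```text
side tcp [250.7 252.6]
top tcp [337.8 312.7]
0.05 [321.7 239. ]
0.060000000000000005 [321.6 245.8]
0.07 [321.5 253.3]
0.08000000000000002 [321.4 261.7]
0.09000000000000001 [321.3 271.2]
```

View pics/s2c.png

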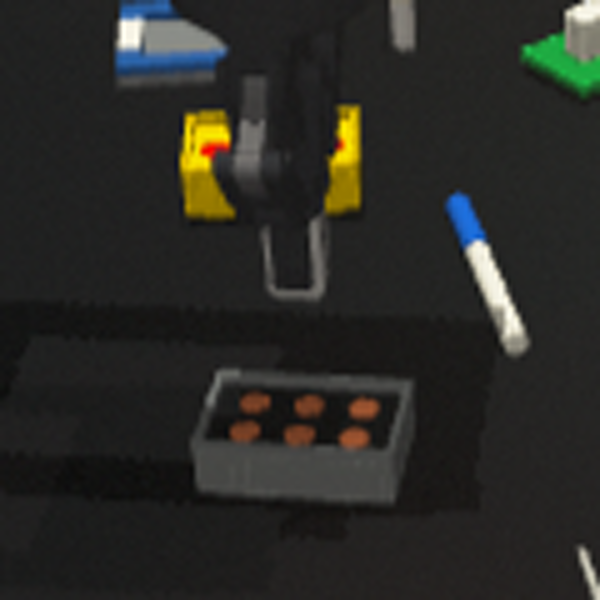

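```bash
python3 - <<'E'
from h import *
from scipy.optimize import least_squares
w=load('w2');s=load('s2')
for vs in (281,290):
  r=least_squares(lambda p:np.r_[w2p(w,p)-[323,vs],w2p(s,p)-[244.2,239.1]],[.45,-.08,.06]); print(r.x.round(4),r.fun.round(1))
st=robot.read_state(); print(st['joint_positions'].round(4),st['tool_pos'])
E
```

```text
[ 0.4516 -0.0812  0.0856] [-0.3 -0.7  2.8 -1.8]
[ 0.4543 -0.0822  0.0881] [-0.5 -1.   4.2 -2.8]
[-0.2889 -0.1252  2.0208 -0.0035  1.2407 -1.5318] [ 0.45590494 -0.08345824  0.0500272 ]
```

```bash
python3 d.py .450 .02 .0 71.3; python3 d.py .450 .02 .05 71.3
```

```text
t 3.4 pos [455.9 -83.5  50. ] jaw 71.3 w 0.1 F [-0.8 -0.3 -1. ] down [ 0.004 -0.005 -1.   ]
 turn -0.000; shift after turn [-39.   49.5  96.3]; shift now [-39.1  49.5  96.2]; rows 2.3
t 3.4 pos [455.9 -83.5  50. ] jaw 71.3 w 0.1 F [-0.8 -0.3 -1. ] down [ 0.004 -0.005 -1.   ]
 turn -0.000; shift after turn [-38.8  -0.5  96.1]; shift now [-38.8  -0.5  96.1]; rows 2.1
```

```bash
python3 -m jog '[[-13,0,32,0,1],[-13,0,32,0,1],[-13,0,32,0,1],[0,25,0,0,1],[0,25,0,0,1]]'; python3 -m jog '[[0,0,0,0,1],[0,8,0,0,1],[0,8,0,0,1],[0,0,0,0,1],[0,0,0,0,1]]';python3 -c "
from h import *
snap('side','s3');snap('wrist','w3')
c=load('s3');cv2.imwrite('pics/s3c.png',cv2.resize(c['pixels'][160:280,190:310],None,fx=5,fy=5,interpolation=cv2.INTER_CUBIC)[:,:,::-1])
print(w2p(c,robot.read_state()['tool_pos']),robot.read_state()['tool_pos'])"
```

```text
t: 3.9
tool_pos: [0.45, 0.0229, -0.0026]
eef_rot: [0.699, -0.114, 0.118, -0.696]
contact_force: [0.3, 0.0, -0.5]
grip_width: 0.0002
t: 4.4
tool_pos: [0.446, 0.0227, -0.0231]
eef_rot: [0.699, -0.117, 0.115, -0.696]
contact_force: [0.1, -0.3, 0.4]
grip_width: -0.0001
[242.21233835 253.05421078] [ 0.44619835  0.02277511 -0.02286893]
```

View pics/s3c.png

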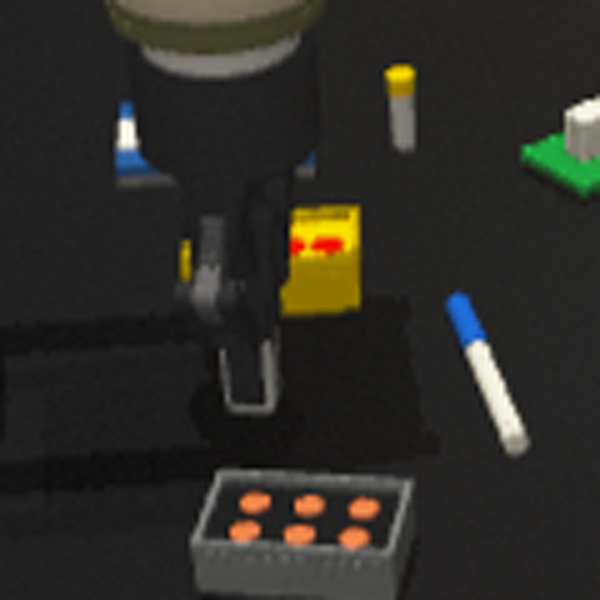

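```bash
python3 -m jog '[[0,4,0,0,1],[0,0,0,0,1],[0,0,0,0,1],[0,3,0,0,1],[0,0,0,0,1]]'; python3 -m jog '[[0,2,0,0,1],[0,0,0,0,1],[0,0,0,0,1],[0,0,0,0,1],[0,0,0,0,1]]'
```

```text
t: 5.0
tool_pos: [0.4477, 0.0224, -0.0289]
eef_rot: [0.699, -0.116, 0.117, -0.696]
contact_force: [-0.1, -0.6, 0.6]
grip_width: -0.0001
t: 5.5
tool_pos: [0.4476, 0.0225, -0.0312]
eef_rot: [0.699, -0.116, 0.117, -0.696]
contact_force: [0.4, 0.2, 0.0]
grip_width: 0.0001
```

```bash
python3 -m jog '[[0,2,0,0,1],[0,0,0,0,1],[0,0,0,0,1],[0,0,0,0,1],[0,0,0,0,1]]'; python3 -m jog '[[0,2,0,0,1],[0,0,0,0,1],[0,0,0,0,1],[0,0,0,0,1],[0,0,0,0,1]]'
```

```text
t: 6.0
tool_pos: [0.4477, 0.0225, -0.0333]
eef_rot: [0.699, -0.116, 0.117, -0.696]
contact_force: [0.3, 0.4, 0.3]
grip_width: -0.0001
t: 6.5
tool_pos: [0.4485, 0.0225, -0.0344]
eef_rot: [0.699, -0.115, 0.117, -0.696]
contact_force: [0.9, 0.7, 0.3]
grip_width: -0.0002
```

```bash
python3 -m jog '[[0,2,0,0,1],[0,0,0,0,1],[0,0,0,0,1],[0,0,0,0,1],[0,0,0,0,1]]'; python3 -c "
from h import *
print({k:v.round(2) for k,v in robot.read_state().items() if k in('contact_force','ft_torque','joint_torque')})"
```

```text
t: 7.0
tool_pos: [0.449, 0.0225, -0.0341]
eef_rot: [0.699, -0.115, 0.117, -0.696]
contact_force: [-0.0, 1.5, -0.8]
grip_width: 0.0
{'joint_torque': array([ 1.000e-02, -4.039e+01, -4.152e+01, -3.000e-02, -0.000e+00,
        0.000e+00]), 'contact_force': array([-0.03,  1.51, -0.83]), 'ft_torque': array([-0.04, -0.02, -0.06])}
```

```bash
python3 -c "
from h import *
print(robot.read_state()['joint_positions'].round(3))
c=snap('side','s4');b=snap('wrist','w4')
cv2.imwrite('pics/s4c.png',np.hstack([cv2.resize(c['pixels'][190:270,200:280],(400,400),interpolation=cv2.INTER_CUBIC),cv2.resize(b['pixels'][160:360,220:420],(400,400),interpolation=cv2.INTER_CUBIC)])[:,:,::-1])
print(robot.read_state()['tool_pos'],w2p(c,[.449,.0225,.0]),w2p(b,[.449,.0225,.0]))"
```

```text
[-0.06  -0.022  2.098 -0.005  1.064 -1.299]
[ 0.44886467  0.022506   -0.03417789] [242.69728925 244.39342825] [321.27181304 298.99007333]
```

View pics/s4c.png

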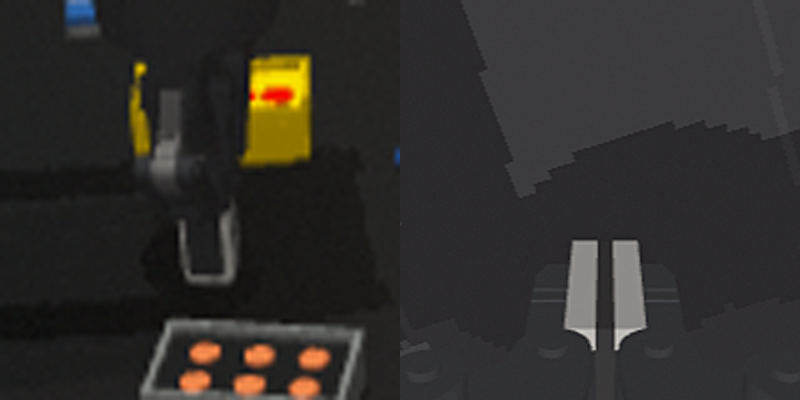

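```bash
python3 -m jog '[[0,-40,0,0,0.5],[0,-30,0,0,0],[13,0,-33,0,0],[13,0,-33,0,0],[13,0,-33,0,0]]'; python3 -m jog '[[0,0,0,0,0],[0,0,0,0,0],[0,0,0,0,0],[0,0,0,0,0],[0,0,0,0,0]]'; python3 d.py .4545 -.0870 -.031 71.2
```

```text
t: 7.6
tool_pos: [0.4524, -0.0827, 0.0374]
eef_rot: [0.699, -0.114, 0.113, -0.696]
contact_force: [1.3, 0.0, -0.3]
grip_width: 0.0723
t: 8.1
tool_pos: [0.4519, -0.0842, 0.0368]
eef_rot: [0.699, -0.115, 0.114, -0.696]
contact_force: [0.3, 0.6, 0.4]
grip_width: 0.0851
t 8.1 pos [451.9 -84.2  36.8] jaw 71.3 w 85.1 F [0.3 0.6 0.4] down [-0.003 -0.004 -1.   ]
 turn 0.002; shift after turn [ 3.5 67.8 -1.5]; shift now [ 3.5 67.8 -1.5]; rows 1.4
```

```bash
python3 -m jog '[[3,35,-1.5,0,0],[0,22,0,0,0],[0,0,0,0,0],[0,0,0,0,0],[0,0,0,0,0]]';  python3 d.py .4545 -.0870 -.031 71.2
```

```text
t: 8.6
tool_pos: [0.4558, -0.0842, -0.0196]
eef_rot: [0.7, -0.113, 0.113, -0.697]
contact_force: [0.4, -0.5, -1.0]
grip_width: 0.0856
t 8.6 pos [455.8 -84.2 -19.6] jaw 71.6 w 85.6 F [ 0.4 -0.5 -1. ] down [-0.    -0.004 -1.   ]
 turn 0.007; shift after turn [-0.3 11.4 -3. ]; shift now [-0.3 11.4 -3. ]; rows 0.2
```

```bash
python3 -m jog '[[-0.3,11.4,-3,0.007,0],[0,0,0,0,0.6],[0,0,0,0,1],[0,0,0,0,1],[0,0,0,0,1]]'; python3 -m jog '[[0,0,0,0,1],[0,0,0,0,1],[0,0,0,0,1],[0,0,0,0,1],[0,0,0,0,1]]';  python3 d.py .4755 -.3079 .03 75.1
```

```text
t: 9.1
tool_pos: [0.4571, -0.0879, -0.0286]
eef_rot: [0.699, -0.114, 0.117, -0.696]
contact_force: [0.8, -0.6, -2.7]
grip_width: 0.0486
t: 9.6
tool_pos: [0.4565, -0.0878, -0.029]
eef_rot: [0.699, -0.114, 0.117, -0.696]
contact_force: [-0.2, 0.3, -3.0]
grip_width: 0.0488
t 9.6 pos [456.5 -87.8 -29. ] jaw 71.2 w 48.8 F [-0.2  0.3 -3. ] down [ 0.004 -0.006 -1.   ]
 turn -0.068; shift after turn [  75.2  -57.7 -208.1]; shift now [  89.2  -57.7 -202.5]; rows 4.6
```

```bash
python3 -m jog '[[0,-30,0,0,1],[0,-30,0,0,1],[10,-5,-42,-0.068,1],[20,0,-42,0,1],[16,0,-42,0,1]]'; python3 -m jog '[[16,0,-42,0,1],[12,0,-40,0,1],[0,0,0,0,1],[0,0,0,0,1],[0,0,0,0,1]]';  python3 d.py .4755 -.3079 .03 75.1; python3 -c "
from h import *
snap('wrist','w5')"
```

```text
t: 10.1
tool_pos: [0.4647, -0.2186, 0.0378]
eef_rot: [0.703, -0.087, 0.088, -0.7]
contact_force: [1.7, -0.5, -2.5]
grip_width: 0.049
t: 10.6
tool_pos: [0.4711, -0.3142, 0.038]
eef_rot: [0.703, -0.089, 0.09, -0.7]
contact_force: [0.9, 0.3, -2.4]
grip_width: 0.0489
t 10.6 pos [ 471.1 -314.2   38. ] jaw 75.5 w 48.9 F [ 0.9  0.3 -2.4] down [ 0.002 -0.005 -1.   ]
 turn 0.006; shift after turn [2.6 8.  7.3]; shift now [2.6 8.  7.2]; rows 0.2
```

View pics/w5.png

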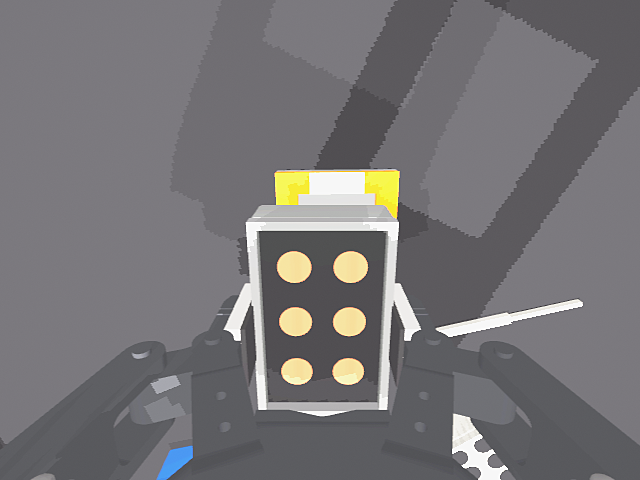

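```bash
cat > edge.py <<'E'
from h import *
def edge(out,z,L,a,b):
    """near-edge corners (image left a, right b) at height z, half length L -> centre, long yaw"""
    c=load(out); A,B=p2w(c,*a,z)[:2],p2w(c,*b,z)[:2]; e=B-A; n=np.array([-e[1],e[0]])/np.linalg.norm(e)
    if n[0]<0:n=-n
    ctr=(A+B)/2+n*L; print(out,'ctr',ctr.round(4),'edge',(np.linalg.norm(e)*1e3).round(1),'yaw',np.degrees(np.arctan2(n[1],n[0])).round(1)); return ctr
E
python3 - <<'E'
from edge import *
edge('w5',.011,.049,(275.5,172),(398.5,171))
edge('w5',.098,.040,(247,222),(397.5,222))
# predict the dock from top estimate
print(w2p(load('w5'),[.4711+.002,-.3142,.0]))
E
```

```text
w5 ctr [ 0.477  -0.3068] edge 67.4 yaw -14.0
w5 ctr [ 0.4697 -0.3132] edge 49.2 yaw -14.5
[322.8533115  245.53362132]
```

```bash
python3 d.py .4780 -.3080 -.012 75.5; python3 -m jog '[[5,20,8,0,1],[0,25,0,0,1],[0,0,0,0,1],[0,0,0,0,1],[0,0,0,0,1]]';  python3 d.py .4780 -.3080 -.012 75.5
```

```text
t 10.7 pos [ 471.1 -313.7   37.8] jaw 75.5 w 49.2 F [-0.8  0.6 -2.5] down [ 0.001 -0.005 -1.   ]
 turn -0.000; shift after turn [ 5.2 49.8  7.5]; shift now [ 5.2 49.8  7.5]; rows 1.0
t: 11.15
tool_pos: [0.4795, -0.3026, -0.0062]
eef_rot: [0.703, -0.086, 0.088, -0.7]
contact_force: [0.4, -0.2, -3.2]
grip_width: 0.0485
t 11.2 pos [ 479.5 -302.6   -6.2] jaw 75.8 w 48.5 F [ 0.4 -0.2 -3.2] down [ 0.002 -0.005 -1.   ]
 turn 0.006; shift after turn [-0.1  5.8 -5.6]; shift now [-0.1  5.8 -5.6]; rows 0.2
```

```bash
python3 -m jog '[[0,0,-5.6,0.006,1],[0,0,0,0,1],[0,0,0,0,1],[0,0,0,0,1],[0,0,0,0,1]]';  python3 d.py .4780 -.3080 -.023 75.5
```

```text
t: 11.65
tool_pos: [0.4802, -0.3103, -0.002]
eef_rot: [0.704, -0.087, 0.092, -0.699]
contact_force: [-0.2, 0.4, -1.7]
grip_width: 0.0489
t 11.7 pos [ 480.2 -310.3   -2. ] jaw 75.5 w 48.9 F [-0.2  0.4 -1.7] down [ 0.007 -0.009 -1.   ]
 turn -0.001; shift after turn [-2.9 20.9  1.8]; shift now [-2.9 20.9  1.8]; rows 0.4
```

```bash
python3 -m jog '[[-2,6,1.5,0,1],[0,3,0,0,1],[0,0,0,0,1],[0,0,0,0,1],[0,0,0,0,1]]';  python3 d.py .4780 -.3080 -.023 75.5
```

```text
t: 12.15
tool_pos: [0.478, -0.3078, -0.0125]
eef_rot: [0.704, -0.087, 0.092, -0.699]
contact_force: [0.6, 0.4, -2.4]
grip_width: 0.0492
t 12.2 pos [ 478.  -307.8  -12.5] jaw 75.4 w 49.2 F [ 0.6  0.4 -2.4] down [ 0.006 -0.008 -1.   ]
 turn -0.001; shift after turn [-0.1 10.5 -0.1]; shift now [-0.1 10.5 -0.1]; rows 0.2
```

```bash
python3 -m jog '[[0,4,0,0,1],[0,4,0,0,1],[0,3,0,0,1],[0,0,0,0,1],[0,0,0,0,1]]';  python3 d.py .4780 -.3080 -.023 75.5
```

```text
t: 12.65
tool_pos: [0.4789, -0.3085, -0.0229]
eef_rot: [0.704, -0.087, 0.092, -0.699]
contact_force: [-0.4, 1.1, 0.0]
grip_width: 0.0488
t 12.7 pos [ 478.9 -308.5  -22.9] jaw 75.5 w 48.8 F [-0.4  1.1  0. ] down [ 0.007 -0.009 -1.   ]
 turn -0.001; shift after turn [-1.   0.1  0.2]; shift now [-1.   0.1  0.2]; rows 0.0
```

```bash
python3 -m jog '[[0,0,0,0,0.5],[0,0,0,0,0],[0,0,0,0,0],[0,0,0,0,0],[0,-20,0,0,0]]'; python3 -m jog '[[0,-40,0,0,0],[0,-40,0,-0.15,0],[0,-20,0,-0.15,0],[0,0,0,-0.15,0],[0,0,0,-0.15,0]]';   python3 d.py .6505 -.2447 .10 110.8
```

```text
t: 13.15
tool_pos: [0.4772, -0.3071, -0.0053]
eef_rot: [0.703, -0.088, 0.091, -0.699]
contact_force: [-0.8, 0.5, -0.6]
grip_width: 0.0856
t: 13.65
tool_pos: [0.4782, -0.3076, 0.1018]
eef_rot: [0.7, 0.126, -0.122, -0.693]
contact_force: [-0.4, -0.5, -0.4]
grip_width: 0.0856
t 13.7 pos [ 478.2 -307.6  101.8] jaw 110.2 w 85.6 F [-0.4 -0.5 -0.4] down [ 0.008 -0.009 -1.   ]
 turn -0.011; shift after turn [183.4   2.6  -2.4]; shift now [183.4   2.6  -0.3]; rows 3.7
```

```bash
python3 -c "
from h import *
snap('wrist','w6'); snap('top','t6')"; python3 -m jog '[[46,0,0,-0.011,0],[46,0,0,0,0],[46,0,0,0,0],[46,0,0,0,0],[0,0,0,0,0]]'; python3 -m jog '[[0,0,0,0,0],[0,0,0,0,0],[0,0,0,0,0],[0,0,0,0,0],[0,0,0,0,0]]'
python3 d.py .652 -.2442 .10 110.8; python3 - <<'E'
from fit import *
c=snap('wrist','w7'); P=place(M['block'],[.652,-.2442,.3632]); q=np.array([w2p(c,x) for x in P]); print(q.min(0),q.max(0))
u0,v0=(q.min(0)-12).astype(int);u1,v1=(q.max(0)+12).astype(int)
g=c['pixels'][v0:v1,u0:u1].max(2); print(g[::8,::6])
for t in (130,160): print(fit(c,(u0,v0,u1,v1),'block',t))
g=cv2.resize(c['pixels'][v0:v1,u0:u1],None,fx=3,fy=3)
E
```

```text
t: 14.25
tool_pos: [0.6535, -0.2425, 0.0967]
eef_rot: [0.7, 0.116, -0.115, -0.695]
contact_force: [0.2, -0.3, 1.0]
grip_width: 0.0855
t: 14.75
tool_pos: [0.6504, -0.2436, 0.0952]
eef_rot: [0.7, 0.111, -0.113, -0.696]
contact_force: [0.8, 0.2, -0.0]
grip_width: 0.0854
t 14.8 pos [ 650.4 -243.6   95.2] jaw 108.2 w 85.4 F [ 0.8  0.2 -0. ] down [-0.002 -0.006 -1.   ]
 turn -0.045; shift after turn [ 1.3 -4.8 -1.2]; shift now [ 1.3 -4.8 -1.1]; rows 0.1
[279.95505825 166.83475525] [358.77899083 287.02519842]
[[ 67  60  61  62  61  61  60  62  62  61  60  62  62  62  40  42  43  43]
 [ 68  68  62  61  61  61  61  61  62  61  61  60  65  42  41  43  43  43]
 [ 67  69  61 166 156 151 146 134 146 163 115 150 190 186 183  34  43  43]
 [ 62  61 192 253 232 244 248 247 248 248 179 187 192 186 170  25  43  43]
 [ 61  61  39 224 247 255  77  69 254 182  41  47  46 189 173  90  43  64]
 [ 61  61  57 251 247  54  76  68 158 183  44  44  45 187 192 161  60  60]
 [ 61  61  60 249 247 252 100 162 189 185 189 192 190 187 192 161  62  60]
 [ 60  60  68 249 252 193  27  42 201 185 166  45  45 189 192 176  
[... 295 characters left out ...]
180  44  43]
 [ 49  48  49  49 235 232 233 255 238 235 228 229 234 228 231 180  49  50]
 [ 48  49  49  49 230 232 243  65  64 245 228  63  64  60 228 221  48  49]
 [ 49  51  48  50 238 231 231  64  65 233 226  53  63  77 225 217  46  50]
 [ 49  49  49  49 199 205 233 230 231 231 228 235 232 237 241 190  39  49]
 [ 67  68  48  49  91 229 239 232 230 232 235 245 255 141  17  29  47  49]
 [ 68  68  68  70  49  50  50  50  50  50  49  49  50  49  50  49  50  51]
 [ 68  68  68  68  68  62  50  51  51  51  50  48  49  50  50  48  50  49]]
(array([ 0.65051082, -0.24401727,  0.39584313]), np.float64(0.9779469545409023))
(array([ 0.65221998, -0.24321288,  0.41241668]), np.float64(0.9559571509071237))
```

```bash
python3 - <<'E'
from fit import *
c=load('w7')
for t in (90,110): print(fit(c,(267,154,371,300),'block',t))
E
python3 -m jog '[[1,30,-1,-0.07,0],[0,40,0,0,0],[0,35,0,0,0],[0,0,0,0,0],[0,0,0,0,0]]'
python3 d.py .651 -.2442 -.031 112.3
```

```text
(array([ 0.65027787, -0.24395651,  0.39050034]), np.float64(0.9690947696067661))
(array([ 0.65047351, -0.24397713,  0.39282173]), np.float64(0.9740574272595078))
t: 15.3
tool_pos: [0.6538, -0.2485, -0.0061]
eef_rot: [0.698, 0.138, -0.134, -0.69]
contact_force: [-0.1, -0.2, 0.5]
grip_width: 0.0854
t 15.3 pos [ 653.8 -248.5   -6.1] jaw 112.2 w 85.4 F [-0.1 -0.2  0.5] down [ 0.007 -0.01  -1.   ]
 turn -0.002; shift after turn [-1.1 24.9  5.3]; shift now [-1.1 24.9  5.3]; rows 0.5
```

```bash
python3 -m jog '[[-1,12,5,0,0],[0,8,0,0,0],[0,0,0,0,0],[0,0,0,0,0],[0,0,0,0,0]]'
python3 d.py .6507 -.2441 -.030 112.3
```

```text
t: 15.8
tool_pos: [0.6549, -0.2459, -0.0202]
eef_rot: [0.7, 0.14, -0.132, -0.688]
contact_force: [0.0, -0.4, 0.7]
grip_width: 0.0856
t 15.8 pos [ 654.9 -245.9  -20.2] jaw 112.1 w 85.6 F [ 0.  -0.4  0.7] down [ 0.015 -0.014 -1.   ]
 turn -0.003; shift after turn [-3.3  9.7  3.5]; shift now [-3.3  9.7  3.5]; rows 0.2
```

```bash
python3 -m jog '[[-3.5,7,3.5,0,0],[0,2,0,0,0],[0,0,0,0,0],[0,0,0,0,0.6],[0,0,0,0,1]]'
python3 -m jog '[[0,0,0,0,1],[0,0,0,0,1],[0,0,0,0,1],[0,0,0,0,1],[0,0,0,0,1]]'
python3 d.py .6507 -.2441 -.030 112.3
```

```text
t: 16.3
tool_pos: [0.6508, -0.2443, -0.029]
eef_rot: [0.7, 0.141, -0.131, -0.688]
contact_force: [-1.4, 0.1, -0.9]
grip_width: 0.0588
t: 16.8
tool_pos: [0.6511, -0.2445, -0.0285]
eef_rot: [0.7, 0.141, -0.131, -0.688]
contact_force: [-0.9, -0.1, 0.2]
grip_width: 0.0491
t 16.8 pos [ 651.1 -244.5  -28.5] jaw 112.1 w 49.1 F [-0.9 -0.1  0.2] down [ 0.017 -0.015 -1.   ]
 turn -0.003; shift after turn [-0.3  1.5  0.6]; shift now [-0.3  1.5  0.6]; rows 0.0
```

```bash
python3 -m jog '[[0,-35,0,0,1],[0,-40,0,0.12,1],[0,-40,0,0.13,1],[0,0,0,0.12,1],[0,0,0,0.12,1]]'
python3 d.py .457 .280 .07 83.9
```

```text
t: 17.3
tool_pos: [0.6453, -0.2411, 0.0852]
eef_rot: [0.709, -0.039, 0.045, -0.702]
contact_force: [-1.4, 0.6, -4.2]
grip_width: 0.0488
t 17.3 pos [ 645.3 -241.1   85.2] jaw 83.2 w 48.8 F [-1.4  0.6 -4.2] down [ 0.008 -0.01  -1.   ]
 turn -0.013; shift after turn [-242.7    8.3  498.2]; shift now [-249.     8.3  495.1]; rows 11.1
```

```bash
python3 -m jog '[[-21,0,44,0,1],[-21,0,44,0,1],[-21,0,44,0,1],[-21,0,44,0,1],[-21,0,44,0,1]]' >/dev/null
python3 -m jog '[[-21,0,44,0,1],[-21,0,44,0,1],[-21,0,44,0,1],[-21,0,44,0,1],[-21,0,44,0,1]]'; python3 d.py .457 .280 .07 83.9
```

```text
t: 18.3
tool_pos: [0.4866, 0.2264, 0.0747]
eef_rot: [0.71, -0.045, 0.05, -0.701]
contact_force: [1.1, 1.0, -3.0]
grip_width: 0.0492
t 18.3 pos [486.6 226.4  74.7] jaw 82.2 w 49.2 F [ 1.1  1.  -3. ] down [ 0.006 -0.013 -1.   ]
 turn -0.029; shift after turn [-35.2   3.9  50.2]; shift now [-36.6   3.9  49.1]; rows 1.2
```

```bash
python3 -m jog '[[-17,0,22,-0.029,1],[-16,0,22,0,1],[0,15,0,0,1],[0,10,0,0,1],[0,0,0,0,1]]'; python3 -m jog '[[0,0,0,0,1],[0,0,0,0,1],[0,0,0,0,1],[0,0,0,0,1],[0,0,0,0,1]]';python3 d.py .457 .280 .04 83.9;  python3 -c "
from h import *
c=snap('wrist','w8'); cv2.imwrite('pics/w8c.png',cv2.resize(c['pixels'][120:260,200:440],None,fx=3,fy=3,interpolation=cv2.INTER_CUBIC)[:,:,::-1])"
```

```text
t: 18.8
tool_pos: [0.4534, 0.2811, 0.046]
eef_rot: [0.71, -0.033, 0.036, -0.702]
contact_force: [-1.1, -0.1, -3.3]
grip_width: 0.0488
t: 19.3
tool_pos: [0.4554, 0.278, 0.0464]
eef_rot: [0.711, -0.034, 0.037, -0.702]
contact_force: [0.3, 0.8, -2.7]
grip_width: 0.0487
t 19.3 pos [455.4 278.   46.4] jaw 84.2 w 48.7 F [ 0.3  0.8 -2.7] down [ 0.004 -0.013 -1.   ]
 turn 0.005; shift after turn [1.3 6.3 2.3]; shift now [1.3 6.3 2.3]; rows 0.1
```

View pics/w8c.png

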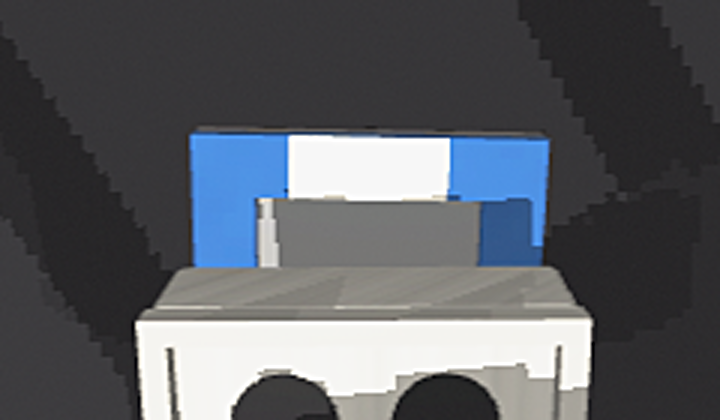

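```bash
python3 - <<'E'
from edge import *
edge('w8',.011,.049,(263.5,164.2),(382.8,165.8))
edge('w8',.106,.040,(245.2,226.5),(397.2,225.8))
E
```

```text
w8 ctr [0.4568 0.2775] edge 67.7 yaw -6.5
w8 ctr [0.4553 0.2788] edge 50.0 yaw -5.3
```

```bash
python3 -m jog '[[1,20,0,0.01,1],[0,20,0,0,1],[0,8,0,0,1],[0,0,0,0,1],[0,0,0,0,1]]'; python3 d.py .457 .278 -.0225 83.6
```

```text
t: 19.85
tool_pos: [0.4589, 0.2781, -0.0003]
eef_rot: [0.71, -0.037, 0.043, -0.702]
contact_force: [0.5, 0.7, -1.3]
grip_width: 0.0491
t 19.9 pos [ 4.589e+02  2.781e+02 -3.000e-01] jaw 83.6 w 49.1 F [ 0.5  0.7 -1.3] down [ 0.008 -0.011 -1.   ]
 turn -0.001; shift after turn [-2.  22.2 -0.1]; shift now [-2.  22.2 -0.1]; rows 0.4
```

```bash
python3 -m jog '[[-2,7,0,0,1],[0,4,0,0,1],[0,0,0,0,1],[0,0,0,0,1],[0,0,0,0,1]]'; python3 d.py .457 .278 -.0225 83.6
```

```text
t: 20.35
tool_pos: [0.4585, 0.2793, -0.0096]
eef_rot: [0.709, -0.035, 0.044, -0.703]
contact_force: [0.2, -0.4, -3.3]
grip_width: 0.0491
t 20.4 pos [458.5 279.3  -9.6] jaw 83.6 w 49.1 F [ 0.2 -0.4 -3.3] down [ 0.011 -0.009 -1.   ]
 turn -0.000; shift after turn [-1.5 12.9 -1.3]; shift now [-1.5 12.9 -1.3]; rows 0.3
```

```bash
python3 -m jog '[[-1.5,5,-1.3,0,1],[0,4,0,0,1],[0,4,0,0,1],[0,0,0,0,1],[0,0,0,0,1]]'; python3 d.py .457 .278 -.0225 83.6
```

```text
t: 20.85
tool_pos: [0.458, 0.2785, -0.0226]
eef_rot: [0.709, -0.035, 0.044, -0.703]
contact_force: [-0.8, 0.3, 0.4]
grip_width: 0.0486
t 20.9 pos [458.  278.5 -22.6] jaw 83.6 w 48.6 F [-0.8  0.3  0.4] down [ 0.013 -0.008 -1.   ]
 turn -0.000; shift after turn [-0.9 -0.1 -0.6]; shift now [-0.9 -0.1 -0.6]; rows 0.0
```

```bash
python3 -m jog '[[0,0,0,0,0.5],[0,0,0,0,0],[0,0,0,0,0],[0,0,0,0,0],[0,-20,0,0,0]]'; python3 -m jog '[[0,-40,0,0,0],[0,-40,0,0,0],[0,-15,0,0,0],[0,0,-25,0,0],[0,0,-45,0,0]]'; python3 -m jog '[[0,0,-45,0,0],[0,0,-30,0,0],[0,0,0,0,0],[0,0,0,0,0],[0,0,0,0,0]]';  python3 d.py .4677 .130 -.030 84.3;  cat > wf.py <<'E'
from fit import *
def wfit(name,p,kind,feat,thr,z0=0):
    c=snap('wrist',name); q=np.array([w2p(c,x) for x in place(M[kind],p,z0)])
    u0,v0=np.maximum((q.min(0)-14).astype(int),0);u1,v1=(q.max(0)+14).astype(int)
    I=c['pixels'].astype(int); g=np.clip(feat(I),0,255).astype(np.uint8); k=dict(c,pixels=np.dstack([g]*3))
    for t in thr:
        r,i=fit(k,(u0,v0,u1,v1),kind,t,z0=z0); print(name,t,r.round(4),'jaw',round(np.degrees(r[2])+90,1),'iou',round(i,3))
E
python3 - <<'E'
from wf import *
wfit('w9',[.4677,.13,-.0987],'block',lambda I:I[...,0]-I[...,2],(40,70))
E
```

```text
t: 21.35
tool_pos: [0.456, 0.2777, -0.0047]
eef_rot: [0.709, -0.036, 0.043, -0.703]
contact_force: [0.5, -0.8, -0.5]
grip_width: 0.0856
t: 21.85
tool_pos: [0.4494, 0.2122, 0.0985]
eef_rot: [0.708, -0.032, 0.044, -0.704]
contact_force: [0.8, -0.3, 0.2]
grip_width: 0.0856
t: 22.35
tool_pos: [0.442, 0.1323, 0.1008]
eef_rot: [0.708, -0.031, 0.047, -0.704]
contact_force: [-0.1, -0.2, -1.0]
grip_width: 0.0856
t 22.4 pos [442.  132.3 100.8] jaw 83.7 w 85.6 F [-0.1 -0.2 -1. ] down [ 0.021 -0.006 -1.   ]
 turn -0.011; shift after turn [ 22.9 131.3   0.8]; shift now [ 22.9 131.3   1. ]; rows 2.7
w9 40 [ 0.4685  0.1282 -0.1444] jaw 81.7 iou 0.969
w9 70 [ 0.4684  0.1281 -0.1455] jaw 81.7 iou 0.975
```

```bash
python3 -m jog '[[13,30,0,0.03,0],[13,40,-3,0,0],[0,35,0,0,0],[0,0,0,0,0],[0,0,0,0,0]]';python3 d.py .4683 .1284 -.030 82;
```

```text
t: 22.9
tool_pos: [0.4738, 0.1313, -0.0038]
eef_rot: [0.706, -0.038, 0.057, -0.705]
contact_force: [0.1, -1.2, 0.5]
grip_width: 0.0854
t 22.9 pos [473.8 131.3  -3.8] jaw 82.3 w 85.4 F [ 0.1 -1.2  0.5] down [ 0.026 -0.004 -1.   ]
 turn 0.006; shift after turn [-5.7 26.  -3.7]; shift now [-5.7 26.  -3.6]; rows 0.5
```

```bash
python3 -m jog '[[-5.5,12,-3.6,0.006,0],[0,8,0,0,0],[0,0,0,0,0],[0,0,0,0,0],[0,0,0,0,0]]';python3 d.py .4683 .1284 -.030 82;
```

```text
t: 23.4
tool_pos: [0.4713, 0.13, -0.0201]
eef_rot: [0.705, -0.037, 0.061, -0.705]
contact_force: [0.0, 0.6, 0.2]
grip_width: 0.0854
t 23.4 pos [471.3 130.  -20.1] jaw 82.1 w 85.4 F [0.  0.6 0.2] down [ 0.033 -0.002 -0.999]
 turn 0.001; shift after turn [-3.1  9.8 -2.1]; shift now [-3.1  9.8 -2.1]; rows 0.2
```

```bash
python3 -m jog '[[-3,9.5,-2.1,0,0],[0,0,0,0,0],[0,0,0,0,0.6],[0,0,0,0,1],[0,0,0,0,1]]';python3 -m jog '[[0,0,0,0,1],[0,0,0,0,1],[0,0,0,0,1],[0,0,0,0,1],[0,0,0,0,1]]';python3 d.py .4683 .1284 -.030 82;
```

```text
t: 23.9
tool_pos: [0.4694, 0.1283, -0.029]
eef_rot: [-0.705, 0.036, -0.062, 0.705]
contact_force: [-1.2, 0.2, -0.2]
grip_width: 0.0495
t: 24.4
tool_pos: [0.4693, 0.1283, -0.0291]
eef_rot: [-0.705, 0.036, -0.062, 0.705]
contact_force: [0.4, -0.3, -1.2]
grip_width: 0.0489
t 24.4 pos [469.3 128.3 -29.1] jaw 82.0 w 48.9 F [ 0.4 -0.3 -1.2] down [ 0.036 -0.002 -0.999]
 turn 0.001; shift after turn [-1.1  0.9 -0. ]; shift now [-1.1  0.9 -0. ]; rows 0.0
```

```bash
python3 -m jog '[[0,-15,0,0,1],[0,-25,0,0,1],[0,-30,0,0,1],[0,-15,0,-0.02,1],[0,0,0,0,1]]';python3 d.py .459 .279 .05 83.6;
```

```text
t: 24.9
tool_pos: [0.4642, 0.1281, 0.057]
eef_rot: [0.706, -0.031, 0.053, -0.705]
contact_force: [0.9, -0.2, -0.5]
grip_width: 0.0489
t 24.9 pos [464.2 128.1  57. ] jaw 83.2 w 48.9 F [ 0.9 -0.2 -0.5] down [ 0.031 -0.003 -1.   ]
 turn -0.007; shift after turn [-22.2   6.4 149.4]; shift now [-23.3   6.4 149.2]; rows 3.0
```

```bash
python3 -m jog '[[-3,0,25,-0.007,1],[-6,0,40,0,1],[-6,0,40,0,1],[-6,0,30,0,1],[0,0,12,0,1]]';python3 -m jog '[[0,0,0,0,1],[0,0,0,0,1],[0,0,0,0,1],[0,0,0,0,1],[0,0,0,0,1]]';python3 d.py .459 .279 .05 83.6; python3 -c "
from h import *
c=snap('wrist','w10'); cv2.imwrite('pics/w10c.png',cv2.resize(c['pixels'][110:260,200:440],None,fx=3,fy=3,interpolation=cv2.INTER_CUBIC)[:,:,::-1])"
```

```text
t: 25.4
tool_pos: [0.4594, 0.2788, 0.0523]
eef_rot: [0.707, -0.031, 0.053, -0.705]
contact_force: [-0.1, -0.1, -0.7]
grip_width: 0.0491
t: 25.9
tool_pos: [0.4584, 0.2756, 0.0492]
eef_rot: [0.708, -0.033, 0.052, -0.704]
contact_force: [-0.1, 0.9, -0.3]
grip_width: 0.0485
t 25.9 pos [458.4 275.6  49.2] jaw 83.1 w 48.5 F [-0.1  0.9 -0.3] down [ 0.027 -0.008 -1.   ]
 turn -0.009; shift after turn [ 0.2 -0.8  3.5]; shift now [ 0.2 -0.8  3.5]; rows 0.1
```

View pics/w10c.png

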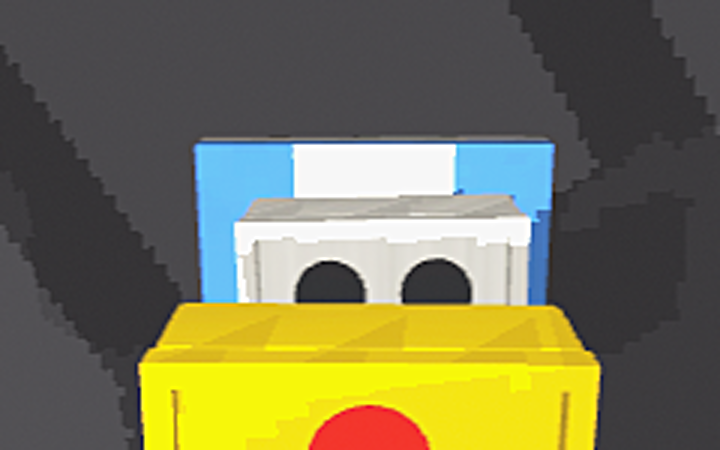

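```bash
python3 - <<'E'
from edge import *
edge('w10',.011,.049,(265,158),(384.6,158))
a=edge('w10',.037,.040,(278.7,183.7),(377,182.3))
b=edge('w10',.109,.040,(246.7,232),(400,232)); d=a-b; print(d)
E
python3 d.py .4583 .2780 .03 83.6
```

```text
w10 ctr [0.4572 0.2772] edge 68.0 yaw -6.9
w10 ctr [0.4575 0.2793] edge 50.2 yaw -6.0
w10 ctr [0.4586 0.2764] edge 50.2 yaw -6.8
[-0.0011332   0.00289778]
t 25.9 pos [458.4 275.6  49.2] jaw 83.1 w 48.9 F [ 0.2 -0.1 -0.1] down [ 0.027 -0.008 -1.   ]
 turn -0.009; shift after turn [-0.9 19.2  2.5]; shift now [-1.  19.2  2.5]; rows 0.4
```

```bash
python3 -m jog '[[-0.5,12,2.8,-0.012,1],[0,12,0,0,1],[0,0,0,0,1],[0,0,0,0,1],[0,0,0,0,1]]';python3 d.py .4577 .2785 .003 83.9
```

```text
t: 26.45
tool_pos: [0.4587, 0.2773, 0.0223]
eef_rot: [0.708, -0.029, 0.048, -0.704]
contact_force: [0.0, -0.2, -1.8]
grip_width: 0.049
t 26.4 pos [458.7 277.3  22.3] jaw 83.8 w 49.0 F [ 0.  -0.2 -1.8] down [ 0.026 -0.008 -1.   ]
 turn -0.002; shift after turn [-1.6 19.3  1.2]; shift now [-1.6 19.3  1.2]; rows 0.4
```

```bash
python3 -m jog '[[-1.5,5,1.2,0,1],[0,4,0,0,1],[0,0,0,0,1],[0,0,0,0,1],[0,0,0,0,1]]';python3 d.py .4577 .2785 .003 83.9
```

```text
t: 26.95
tool_pos: [0.4578, 0.2791, 0.0131]
eef_rot: [0.708, -0.029, 0.048, -0.704]
contact_force: [0.3, 0.8, -1.3]
grip_width: 0.0489
t 26.9 pos [457.8 279.1  13.1] jaw 83.8 w 48.9 F [ 0.3  0.8 -1.3] down [ 0.027 -0.008 -1.   ]
 turn -0.002; shift after turn [-0.3 10.1 -0.6]; shift now [-0.3 10.1 -0.6]; rows 0.2
```

```bash
python3 -m jog '[[-0.5,4,-0.6,0,1],[0,3.5,0,0,1],[0,3,0,0,1],[0,0,0,0,1],[0,0,0,0,1]]';python3 d.py .4577 .2785 .003 83.9
```

```text
t: 27.45
tool_pos: [0.4585, 0.2791, 0.0031]
eef_rot: [0.708, -0.028, 0.048, -0.704]
contact_force: [-0.8, 0.0, 2.0]
grip_width: 0.049
t 27.4 pos [458.5 279.1   3.1] jaw 83.8 w 49.0 F [-0.8  0.   2. ] down [ 0.028 -0.007 -1.   ]
 turn -0.002; shift after turn [-0.7  0.  -0.6]; shift now [-0.7  0.  -0.6]; rows 0.0
```

```bash
python3 -m jog '[[0,0,0,0,0.5],[0,0,0,0,0],[0,0,0,0,0],[0,0,0,0,0],[0,-20,0,0,0]]'; python3 -m jog '[[0,-40,0,-0.13,0],[0,-40,0,-0.14,0],[0,-5,0,-0.14,0],[0,0,0,-0.14,0],[0,0,0,0,0]]'; python3 d.py .650 .216 .10 115
```

```text
t: 27.95
tool_pos: [0.4554, 0.2778, 0.0198]
eef_rot: [0.709, -0.03, 0.047, -0.703]
contact_force: [0.3, -0.0, -1.1]
grip_width: 0.0859
t: 28.45
tool_pos: [0.4544, 0.2791, 0.1105]
eef_rot: [0.693, 0.17, -0.153, -0.683]
contact_force: [-0.0, 0.5, -0.1]
grip_width: 0.0857
t 28.4 pos [454.4 279.1 110.5] jaw 116.4 w 85.7 F [-0.   0.5 -0.1] down [ 0.026 -0.008 -1.   ]
 turn 0.025; shift after turn [ 150.3   16.1 -139.6]; shift now [ 146.7   16.1 -143.3]; rows 4.1
```

```bash
python3 -m jog '[[37,0,-35,0.025,0],[37,0,-35,0,0],[37,0,-35,0,0],[37,0,-33,0,0],[0,5,0,0,0]]'; python3 -m jog '[[0,0,0,0,0],[0,0,0,0,0],[0,0,0,0,0],[0,0,0,0,0],[0,0,0,0,0]]'; python3 d.py .650 .216 .10 115; python3 - <<'E'
from wf import *
wfit('w11',[.650,.216,.4395],'lid',lambda I:np.maximum(I[...,1]-I[...,0],0)+np.maximum(I.min(2)-110,0),(35,55))
E
```

```text
t: 28.95
tool_pos: [0.6466, 0.2153, 0.1051]
eef_rot: [0.697, 0.152, -0.14, -0.687]
contact_force: [-1.6, -0.2, -0.6]
grip_width: 0.0858
t: 29.45
tool_pos: [0.6429, 0.2159, 0.1023]
eef_rot: [0.697, 0.148, -0.139, -0.688]
contact_force: [-0.5, 0.6, -1.1]
grip_width: 0.0855
t 29.4 pos [642.9 215.9 102.3] jaw 113.4 w 85.5 F [-0.5  0.6 -1.1] down [ 0.015 -0.01  -1.   ]
 turn -0.028; shift after turn [ 6.4  2.4 -2.9]; shift now [ 6.5  2.4 -2.7]; rows 0.1
w11 35 [0.6495 0.2149 0.471 ] jaw 117.0 iou 0.981
w11 55 [0.6496 0.2149 0.4706] jaw 117.0 iou 0.982
```

```bash
python3 -m jog '[[3,30,0,-0.055,0],[3,35,-1,0,0],[0,30,0,0,0],[0,0,0,0,0],[0,0,0,0,0]]'; python3 d.py .6496 .215 -.020 116.7
```

```text
t: 30.0
tool_pos: [0.6529, 0.2197, 0.0116]
eef_rot: [0.692, 0.172, -0.156, -0.683]
contact_force: [0.7, 0.3, 1.0]
grip_width: 0.0852
t 30.0 pos [652.9 219.7  11.6] jaw 116.8 w 85.2 F [0.7 0.3 1. ] down [ 0.024 -0.007 -1.   ]
 turn 0.002; shift after turn [-5.6 31.6 -2.2]; shift now [-5.6 31.6 -2.2]; rows 0.6
```

```bash
python3 -m jog '[[-5.5,15,-2.2,0,0],[0,10,0,0,0],[0,0,0,0,0],[0,0,0,0,0],[0,0,0,0,0]]'; python3 d.py .6496 .215 -.020 116.7
```

```text
t: 30.5
tool_pos: [0.6525, 0.2157, -0.0093]
eef_rot: [0.692, 0.174, -0.154, -0.683]
contact_force: [-0.1, -0.3, -0.6]
grip_width: 0.0855
t 30.5 pos [652.5 215.7  -9.3] jaw 116.8 w 85.5 F [-0.1 -0.3 -0.6] down [ 0.031 -0.006 -0.999]
 turn 0.002; shift after turn [-3.1 10.6  0.9]; shift now [-3.1 10.6  0.9]; rows 0.2
```

```bash
python3 -m jog '[[-3.5,7,1,0,0],[0,3,0,0,0],[0,0,0,0,0],[0,0,0,0,0.5],[0,0,0,0,1]]'; python3 -m jog '[[0,0,0,0,1],[0,0,0,0,1],[0,0,0,0,1],[0,0,0,0,1],[0,0,0,0,1]]';python3 d.py .6496 .215 -.020 116.7
```

```text
t: 31.0
tool_pos: [0.6498, 0.2151, -0.019]
eef_rot: [0.692, 0.175, -0.153, -0.683]
contact_force: [-0.1, 0.6, -0.4]
grip_width: 0.0588
t: 31.5
tool_pos: [0.6503, 0.2153, -0.0185]
eef_rot: [0.692, 0.175, -0.153, -0.683]
contact_force: [0.2, 0.8, -0.7]
grip_width: 0.0147
t 31.5 pos [650.3 215.3 -18.5] jaw 116.8 w 14.7 F [ 0.2  0.8 -0.7] down [ 0.034 -0.005 -0.999]
 turn 0.002; shift after turn [-0.8  1.5  0.1]; shift now [-0.8  1.5  0.1]; rows 0.0
```

```bash
python3 -m jog '[[0,-30,0,0,1],[0,-40,0,0.14,1],[0,-35,0,0.15,1],[0,-15,0,0.14,1],[0,0,0,0.14,1]]'; python3 d.py .4583 .279 .09 83.8
```

```text
t: 32.0
tool_pos: [0.6439, 0.2153, 0.103]
eef_rot: [0.707, -0.032, 0.052, -0.704]
contact_force: [0.9, 0.6, -1.2]
grip_width: 0.015
t 32.0 pos [643.9 215.3 103. ] jaw 83.1 w 15.0 F [ 0.9  0.6 -1.2] down [ 0.028 -0.006 -1.   ]
 turn -0.011; shift after turn [-191.6    7.4   43.3]; shift now [-192.1    7.4   41.1]; rows 3.9
```

```bash
python3 -m jog '[[-46,0,10,-0.011,1],[-46,0,10,0,1],[-46,0,10,0,1],[-40,0,10,0,1],[-10,0,0,0,1]]'; python3 -m jog '[[0,0,0,0,1],[0,0,0,0,1],[0,0,0,0,1],[0,0,0,0,1],[0,0,0,0,1]]'; python3 d.py .4583 .279 .06 83.8;  python3 -c "
from h import *
c=snap('wrist','w12'); cv2.imwrite('pics/w12c.png',cv2.resize(c['pixels'][100:300,200:440],None,fx=3,fy=3,interpolation=cv2.INTER_CUBIC)[:,:,::-1])"
```

```text
t: 32.5
tool_pos: [0.4582, 0.2771, 0.0959]
eef_rot: [0.707, -0.031, 0.052, -0.704]
contact_force: [0.4, 0.1, -0.8]
grip_width: 0.0146
t: 33.0
tool_pos: [0.461, 0.2765, 0.0968]
eef_rot: [0.707, -0.031, 0.053, -0.704]
contact_force: [-0.6, -0.1, 0.1]
grip_width: 0.0145
t 33.0 pos [461.  276.5  96.8] jaw 83.2 w 14.5 F [-0.6 -0.1  0.1] down [ 0.032 -0.006 -0.999]
 turn -0.011; shift after turn [-4.1 36.7  2.3]; shift now [-4.2 36.7  2.2]; rows 0.7
```

View pics/w12c.png

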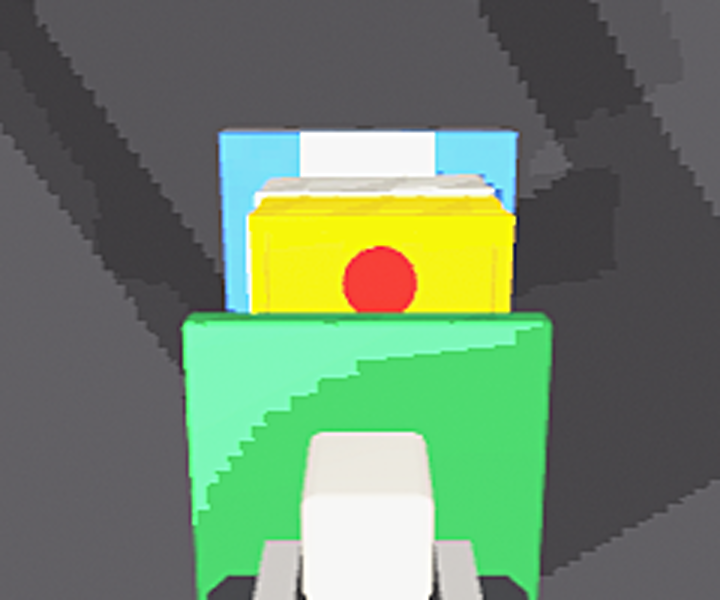

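```bash
python3 - <<'E'
from edge import *
a=edge('w12',.063,.040,(283.3,171),(371.7,171))
b=edge('w12',.1273,.040,(261.3,208.3),(383.7,207.7)); d=a-b; print(d)
E
python3 -m jog '[[-3,20,2,0,1],[0,15,0,0,1],[0,0,0,0,1],[0,0,0,0,1],[0,0,0,0,1]]'; python3 d.py .4583 .279 .0395 83.4
```

```text
w12 ctr [0.4577 0.28  ] edge 49.8 yaw -6.8
w12 ctr [0.4609 0.2771] edge 49.2 yaw -6.5
[-0.00315856  0.00293272]
t: 33.55
tool_pos: [0.4614, 0.2778, 0.0611]
eef_rot: [0.707, -0.031, 0.054, -0.704]
contact_force: [0.1, -0.3, -0.5]
grip_width: 0.0146
t 33.5 pos [461.4 277.8  61.1] jaw 83.1 w 14.6 F [ 0.1 -0.3 -0.5] down [ 0.033 -0.006 -0.999]
 turn -0.006; shift after turn [-4.  21.5  0.9]; shift now [-4.  21.5  0.8]; rows 0.4
```

```bash
python3 -m jog '[[-4,6,1.1,0,1],[0,4,0,0,1],[0,0,0,0,1],[0,0,0,0,1],[0,0,0,0,1]]'; python3 d.py .458 .2792 .0395 83.4
```

```text
t: 34.05
tool_pos: [0.4587, 0.2801, 0.0519]
eef_rot: [0.707, -0.03, 0.055, -0.705]
contact_force: [-0.1, -0.8, 0.1]
grip_width: 0.0149
t 34.0 pos [458.7 280.1  51.9] jaw 83.1 w 14.9 F [-0.1 -0.8  0.1] down [ 0.035 -0.005 -0.999]
 turn -0.006; shift after turn [-1.  12.4 -1. ]; shift now [-1.  12.4 -1. ]; rows 0.2
```

```bash
python3 -m jog '[[-1,4,-1,0,1],[0,4,0,0,1],[-0.5,4,0,0,1],[0,1,0,0,1],[0,0,0,0,1]]'; python3 d.py .458 .2792 .0395 83.4
```

```text
t: 34.55
tool_pos: [0.4582, 0.2795, 0.0392]
eef_rot: [0.706, -0.03, 0.056, -0.705]
contact_force: [-2.4, -0.7, 3.9]
grip_width: 0.0147
t 34.5 pos [458.2 279.5  39.2] jaw 83.1 w 14.7 F [-2.4 -0.7  3.9] down [ 0.036 -0.004 -0.999]
 turn -0.006; shift after turn [-0.2 -0.3 -0.3]; shift now [-0.1 -0.3 -0.3]; rows 0.0
```

```bash
python3 -m jog '[[0,0,0,0,0.5],[0,0,0,0,0],[0,0,0,0,0],[0,0,0,0,0],[0,-20,0,0,0]]'; python3 -m jog '[[0,-40,0,0,0],[0,-10,0,0.1,0],[0,0,0,0.11,0],[0,0,0,0.11,0],[0,0,0,0,0]]'; python3 d.py .658 .030 .10 64.8
```

```text
t: 35.05
tool_pos: [0.455, 0.2782, 0.0557]
eef_rot: [0.707, -0.032, 0.054, -0.704]
contact_force: [-0.2, -0.2, -1.0]
grip_width: 0.0846
t: 35.55
tool_pos: [0.4548, 0.2794, 0.1105]
eef_rot: [-0.688, 0.146, -0.171, 0.69]
contact_force: [0.2, -0.4, 0.0]
grip_width: 0.085
t 35.5 pos [454.8 279.4 110.5] jaw 64.1 w 85.0 F [ 0.2 -0.4  0. ] down [ 0.035 -0.005 -0.999]
 turn -0.012; shift after turn [ 289.5   18.8 -139.2]; shift now [ 291.2   18.8 -135.7]; rows 6.4
```

```bash
python3 -m jog '[[40,0,-19,-0.012,0],[41,2,-20,0,0],[41,2,-20,0,0],[41,2,-20,0,0],[41,2,-20,0,0]]'; python3 -m jog '[[41,2,-20,0,0],[35,2,-17,0,0],[0,0,0,0,0],[0,0,0,0,0],[0,0,0,0,0]]'; python3 d.py .658 .030 .10 64.8; python3 - <<'E'
from wf import *
wfit('w13',[.659,.030,-.4395],'block',lambda I:I.max(2),(110,135))
E
```

```text
t: 36.05
tool_pos: [0.5999, 0.1041, 0.1075]
eef_rot: [-0.69, 0.132, -0.156, 0.694]
contact_force: [0.1, 0.8, -0.0]
grip_width: 0.0853
t: 36.55
tool_pos: [0.6584, 0.0308, 0.1023]
eef_rot: [-0.692, 0.13, -0.152, 0.694]
contact_force: [0.8, 1.0, 0.2]
grip_width: 0.0851
t 36.5 pos [658.4  30.8 102.3] jaw 67.0 w 85.1 F [0.8 1.  0.2] down [ 0.031 -0.003 -0.999]
 turn 0.038; shift after turn [-0.1  2.3 -0.9]; shift now [-0.1  2.3 -0.9]; rows 0.0
w13 110 [ 0.6581  0.0286 -0.4188] jaw 66.0 iou 0.97
w13 135 [ 0.6583  0.0289 -0.419 ] jaw 66.0 iou 0.972
```

```bash
python3 -m jog '[[-3,30,-1,0.02,0],[0,40,-1,0,0],[0,35,0,0,0],[0,0,0,0,0],[0,0,0,0,0]]'; python3 d.py .6582 .0288 -.030 65.8
```

```text
t: 37.1
tool_pos: [0.658, 0.0366, -0.001]
eef_rot: [-0.69, 0.131, -0.157, 0.694]
contact_force: [0.1, 0.6, 1.1]
grip_width: 0.0853
t 37.1 pos [658.   36.6  -1. ] jaw 66.5 w 85.3 F [0.1 0.6 1.1] down [ 0.037 -0.002 -0.999]
 turn 0.012; shift after turn [ 2.3 29.  -7.5]; shift now [ 2.3 29.  -7.5]; rows 0.6
```

```bash
python3 -m jog '[[1,12,-7,0.01,0],[0,10,0,0,0],[0,0,0,0,0],[0,0,0,0,0],[0,0,0,0,0]]'; python3 d.py .6582 .0288 -.030 65.8
```

```text
t: 37.6
tool_pos: [0.6609, 0.0301, -0.0177]
eef_rot: [-0.689, 0.131, -0.163, 0.694]
contact_force: [0.4, -0.9, 0.8]
grip_width: 0.0852
t 37.6 pos [660.9  30.1 -17.7] jaw 66.0 w 85.2 F [ 0.4 -0.9  0.8] down [ 0.046 -0.003 -0.999]
 turn 0.003; shift after turn [-2.5 12.2 -2.5]; shift now [-2.5 12.2 -2.5]; rows 0.3
```

```bash
python3 -m jog '[[-3,9,-2.5,0,0],[0,3,0,0,0],[0,0,0,0,0],[0,0,0,0,0.6],[0,0,0,0,1]]';python3 -m jog '[[0,0,0,0,1],[0,0,0,0,1],[0,0,0,0,1],[0,0,0,0,1],[0,0,0,0,1]]'; python3 d.py .6582 .0288 -.030 65.8
```

```text
t: 38.1
tool_pos: [0.6582, 0.0287, -0.0299]
eef_rot: [-0.689, 0.131, -0.164, 0.694]
contact_force: [-0.7, 0.1, -0.7]
grip_width: 0.059
t: 38.6
tool_pos: [0.6587, 0.0289, -0.0292]
eef_rot: [-0.689, 0.13, -0.164, 0.694]
contact_force: [0.4, -0.4, -0.5]
grip_width: 0.0488
t 38.6 pos [658.7  28.9 -29.2] jaw 66.0 w 48.8 F [ 0.4 -0.4 -0.5] down [ 0.048 -0.003 -0.999]
 turn 0.003; shift after turn [-0.5  0.8 -0.3]; shift now [-0.5  0.8 -0.3]; rows 0.0
```

```bash
python3 -m jog '[[0,-15,0,0,1],[0,-30,0,0,1],[0,-35,0,-0.08,1],[0,-15,0,-0.08,1],[0,0,0,0,1]]'; python3 d.py .478 -.3075 .06 75.5
```

```text
t: 39.1
tool_pos: [0.6528, 0.0291, 0.0713]
eef_rot: [-0.7, 0.074, -0.106, 0.702]
contact_force: [0.6, 0.0, 0.2]
grip_width: 0.0489
t 39.1 pos [652.8  29.1  71.3] jaw 75.4 w 48.9 F [0.6 0.  0.2] down [ 0.046 -0.002 -0.999]
 turn -0.002; shift after turn [ -85.2    4.1 -369.8]; shift now [ -84.7    4.1 -369.9]; rows 7.6
```

```bash
python3 -m jog '[[-5,0,-25,0,1],[-9,0,-40,0,1],[-10,0,-43,0,1],[-10,0,-43,0,1],[-10,0,-43,0,1]]'; python3 -m jog '[[-10,0,-43,0,1],[-10,0,-43,0,1],[-10,0,-40,0,1],[-6,0,-25,0,1],[0,0,0,0,1]]';  python3 d.py .478 -.3075 .055 75.5
```

```text
t: 39.6
tool_pos: [0.5607, -0.1465, 0.068]
eef_rot: [-0.699, 0.073, -0.109, 0.703]
contact_force: [0.8, -0.4, -0.5]
grip_width: 0.0493
t: 40.1
tool_pos: [0.4785, -0.2916, 0.0619]
eef_rot: [-0.698, 0.081, -0.114, 0.702]
contact_force: [0.6, -0.4, -0.9]
grip_width: 0.0489
t 40.1 pos [ 478.5 -291.6   61.9] jaw 74.2 w 48.9 F [ 0.6 -0.4 -0.9] down [ 0.047 -0.001 -0.999]
 turn -0.023; shift after turn [  3.2   6.9 -15.6]; shift now [  3.5   6.9 -15.5]; rows 0.3
```

```bash
python3 -m jog '[[2,5,-14,-0.023,1],[0,0,0,0,1],[0,0,0,0,1],[0,0,0,0,1],[0,0,0,0,1]]';  python3 d.py .478 -.3075 .055 75.5;  python3 -c "
from h import *
c=snap('wrist','w14'); cv2.imwrite('pics/w14c.png',cv2.resize(c['pixels'][110:300,200:440],None,fx=3,fy=3,interpolation=cv2.INTER_CUBIC)[:,:,::-1])"
```

```text
t: 40.6
tool_pos: [0.4767, -0.303, 0.0554]
eef_rot: [-0.698, 0.076, -0.108, 0.704]
contact_force: [-0.9, -0.2, -0.5]
grip_width: 0.0491
t 40.6 pos [ 476.7 -303.    55.4] jaw 75.1 w 49.1 F [-0.9 -0.2 -0.5] down [ 0.046  0.002 -0.999]
 turn -0.008; shift after turn [ 2.4  0.4 -4. ]; shift now [ 2.4  0.4 -4. ]; rows 0.1
```

View pics/w14c.png

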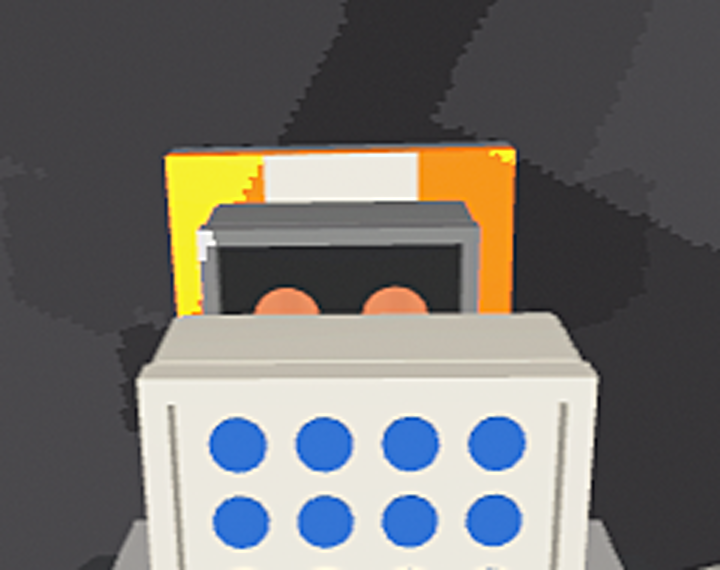

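```bash
python3 - <<'E'
from edge import *
a=edge('w14',.037,.040,(266.3,186.3),(360,185))
b=edge('w14',.1156,.040,(246,236.7),(399.3,235.7)); d=a-b; print(d, d+[.4767,-.303])
E
python3 -m jog '[[1,15,-3.5,0,1],[0,15,0,0,1],[0,0,0,0,1],[0,0,0,0,1],[0,0,0,0,1]]';  python3 d.py .478 -.3075 .0028 75.5
```

```text
w14 ctr [ 0.4771 -0.307 ] edge 49.3 yaw -14.3
w14 ctr [ 0.4767 -0.3033] edge 49.9 yaw -14.9
[ 0.00036486 -0.00371023] [ 0.47706486 -0.30671023]
t: 41.15
tool_pos: [0.4781, -0.3052, 0.0215]
eef_rot: [-0.698, 0.076, -0.107, 0.704]
contact_force: [-0.5, 0.2, 0.3]
grip_width: 0.0493
t 41.1 pos [ 478.1 -305.2   21.5] jaw 75.1 w 49.3 F [-0.5  0.2  0.3] down [ 0.045  0.003 -0.999]
 turn -0.006; shift after turn [-0.3 18.7 -2.6]; shift now [-0.3 18.7 -2.6]; rows 0.4
```

Target TCP (0.4773, -0.3070).

```bash
python3 -m jog '[[-1,5,-2.2,-0.006,1],[0,4,0,0,1],[0,0,0,0,1],[0,0,0,0,1],[0,0,0,0,1]]';  python3 d.py .4773 -.307 .0028 75.5
```

```text
t: 41.65
tool_pos: [0.4773, -0.3078, 0.0126]
eef_rot: [-0.698, 0.073, -0.105, 0.704]
contact_force: [0.3, 0.2, -1.2]
grip_width: 0.0489
t 41.6 pos [ 477.3 -307.8   12.6] jaw 75.5 w 48.9 F [ 0.3  0.2 -1.2] down [ 0.046  0.002 -0.999]
 turn -0.000; shift after turn [-0.6  9.8  0.6]; shift now [-0.6  9.8  0.6]; rows 0.2
```

```bash
python3 -m jog '[[-0.6,4,0.6,0,1],[0,3.5,0,0,1],[0,2.5,0,0,1],[0,0,0,0,1],[0,0,0,0,1]]';  python3 d.py .4773 -.307 .0028 75.5
```

```text
t: 42.15
tool_pos: [0.4779, -0.3073, 0.0023]
eef_rot: [-0.699, 0.073, -0.106, 0.704]
contact_force: [-0.8, 0.3, 1.6]
grip_width: 0.0491
t 42.1 pos [ 477.9 -307.3    2.3] jaw 75.5 w 49.1 F [-0.8  0.3  1.6] down [ 0.047  0.002 -0.999]
 turn -0.000; shift after turn [-0.6 -0.5  0.2]; shift now [-0.6 -0.5  0.2]; rows 0.0
```

Seated height reached. Release, retreat clear and check with the side and top cameras.

```bash
python3 -m jog '[[0,0,0,0,0.5],[0,0,0,0,0],[0,0,0,0,0],[0,0,0,0,0],[0,-20,0,0,0]]'; python3 -m jog '[[0,-40,0,0,0],[0,-40,0,0,0],[0,-40,0,0,0],[0,0,45,0,0],[0,0,45,0,0]]'; python3 -m jog '[[0,0,45,0,0],[0,0,30,0,0],[0,0,0,0,0],[0,0,0,0,0],[0,0,0,0,0]]'; python3 - <<'E'
from fit import *
s=snap('side','sf');t=snap('top','tf')
K=lambda a,w,h:cv2.resize(a,(w,h),interpolation=cv2.INTER_CUBIC)
I=s['pixels'].copy()
im=np.vstack([np.hstack([K(I[140:210,195:275],400,350),K(I[305:375,240:320],400,350)]),K(t['pixels'][150:350,120:520],480*1,240).repeat(1,1) if 0 else np.pad(K(t['pixels'][150:350,150:510],432,240),((0,0),(0,368),(0,0)))])
cv2.imwrite('pics/final.png',im[:,:,::-1]); print(im.shape)
for n,P in(('blue lid plate top',place(box(80,50,64,70),[.4577,.279,-.11])),('orange plate top',place(box(80,50,38,63),[.4772,-.307,-.25]))):
    for k,c in(('side',s),): print(n,[w2p(c,p).round(1).tolist() for p in P])
a,b=load('t6'),t
for n,w in(('bottle',(235,160,270,196)),('rack',(464,198,502,254))):
    x=[c['pixels'][w[1]:w[3],w[0]:w[2]].astype(int) for c in(load('top0'),t)]; print(n,'mean diff',abs(x[0]-x[1]).mean().round(2))
E
```

```text
t: 42.65
tool_pos: [0.475, -0.3058, 0.0199]
eef_rot: [-0.698, 0.075, -0.104, 0.705]
contact_force: [-0.1, 0.7, -0.4]
grip_width: 0.0852
t: 43.15
tool_pos: [0.4922, -0.2224, 0.1484]
eef_rot: [-0.698, 0.076, -0.108, 0.704]
contact_force: [0.2, -0.7, -0.4]
grip_width: 0.0855
t: 43.65
tool_pos: [0.514, -0.144, 0.1524]
eef_rot: [-0.698, 0.073, -0.108, 0.704]
contact_force: [-0.4, -1.1, 0.1]
grip_width: 0.0853
(590, 800, 3)
blue lid plate top [[215.4, 171.6], [215.1, 169.4], [216.0, 162.6], [215.7, 160.5], [248.2, 169.8], [248.0, 167.6], [247.9, 160.9], [247.7, 158.8]]
orange plate top [[255.9, 342.7], [254.9, 331.4], [259.1, 321.7], [258.2, 310.6], [304.9, 343.3], [304.7, 332.0], [306.0, 322.3], [305.8, 311.2]]
bottle mean diff 2.79
rack mean diff 2.29
```

View pics/final.png

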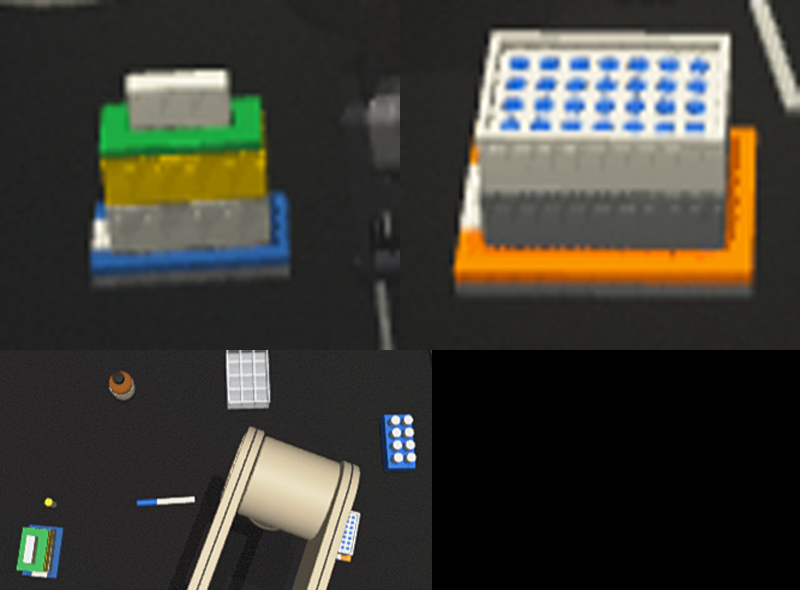

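```bash
python3 -c "
from cell import robot
print(robot.sign_off())"
```

```text
the job is handed in; nothing more can be done
None
```

Both stacks are built and the job is handed in, at about 44 s of the 144 s allowed. The blue dock holds the cold block, reagent tray and lid. The orange dock holds the magnet block and sample plate.

**Checks that passed:**
- Every piece stopped within about 0.5 mm of its expected seated height.
- The final side view shows no gaps, and the top corners I compared match where fully seated pieces should be.
- The bottle and rack look unmoved in the top view.

**Checks that failed or disagreed:**
- **Height reading:** the reported TCP height was about 34 mm below the real fingertips. Because of this my first grasp closed above the magnet block without moving it. I measured the offset by touching the table with the closed fingers and corrected for it after that.
- **Tool tilt:** the tool drifted to about 2.7° of tilt, which the jog commands cannot correct. The tilt changed by less than 1° while I carried the tray and the plate, so they should have stayed close to level, but I did not measure their tilt directly.
- **Force reading:** the wrist force stayed near zero in the table touch test, so contact there was judged from where the motion stopped and from the pictures.

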